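# Clear the pad and present the ring mandrel

### The arm

A 6-joint arm with a two-finger parallel gripper is mounted at the origin on the work surface. World frame = base frame: x ahead of the robot, y to its left, z up, the work surface at z = 0. Lengths are in m, angles in rad, forces in N, time in s.
With the tool pointing down it reaches from about 0.275 to 0.85 m from the base axis. Payload 5.2 kg.
Tool frame: the origin (TCP) lies at the very end of the fingers, on their centre line; the grasp point (between the pads) lies 19 mm behind it (grasp_offset is the distance from the TCP to the grasp point, in m); z points along the fingers, y is the line along which they close (so a half turn about z gives the same grasp; the last joint's range is limited). The gripper opens to 85 mm and grips with 20 to 120 N. Pads are 22 mm wide; open, the fingers measure 114 mm over their backs; the gripper's body (76 mm by 85 mm) begins 54 mm behind the grasp point. The pads swing forward as they close: fully open they stand 13 mm farther back than shut.
Start: joints at [-1.438, 0.259, 1.535, -0, 1.348, -0.203], TCP at [0.181, -0.519, 0.209] pointing down, gripper open.
Joint ranges: [-3.14, 3.14], [-0.91, 2.08], [0.19, 2.58], [-1.22, 4.36], [0.22, 2.71], [-3.12, 3.12]. Speed limits (rad/s): [2.57, 2.57, 3.14, 3.14, 3.14, 3.14].

### API

Orientations are given as a unit quaternion [x, y, z, w].
In Python, from bench import * gives the robot as it stands.
- The arm moves only by the tool move_arm, never from a script. Its argument "motion" is a list of rows, each an object with "delta_pos": the shift along the world's x, y, z normalised to -1 to 1, where 1 is 0.2 m, a list of three; "spin": the turn about the world's z normalised to -1 to 1, where 1 is 360 degrees. A call has 1 to 12 rows; each row is the pose to reach, as a shift and turn from the pose commanded when the call began, turning the shorter way round; what a row does not reach only later rows make up. A row lasts 1/10 s, in which the tool goes at most 50 mm and 8.59 degrees, less where a joint would pass 70% of its speed; a pose out of reach is approached as far as the arm can. A call with a number of a shift or a turn outside -1 to 1 is refused whole. A call with a gripper value outside its range is refused whole. "hand" is the opening, from -1 (shut) to 1 (fully open), so that 0 is half open, set as the call begins (left out, the last holds). The fingers move at their own pace and stop on an object; "newtons" is the grip in N (left out, the last holds). Time passes only in rows, so rows that repeat a pose let the fingers close. It gives the time, the measured TCP pose, the force, the opening and the grip force at its end, in the units of the state.
- sense(): the state, without advancing time (a new reading comes with each control period).
- get_image(name): name is "scene" or "top" or "wrist"; returns the picture (420x560x3 uint8, red, green, blue); there is no depth.
- camera_params(name): a dict with "fovy" (degrees; the focal length in pixels is half the picture's height over the tangent of half this angle, whatever the lens; pixels are square), "cx", "cy" (the principal point, pixels), "R" (3x3) and "t" (3): a world point X has camera coordinates R X + t. Camera axes: x right, y down, z forward; pixel columns grow to the right and rows downward; lengths in m; the calibration is good to about 2 mm. A picture is of the moment at which its call begins: read the wrist's pose just before it. camera_params takes no time and is no camera call; for the wrist camera it gives the pose at the moment of the call.
- sign_off(): hands the job in; it is judged then, once.
The state is a dict: "time": time; "joints": joint angles; "joint_velocities": joint speeds; "joint_torque": joint torques, N m; "eef_pos": TCP position; "ee_rot": TCP orientation; "contact_force": force on the tool from outside, world axes, zero at the start; "ft_torque": the same for the moment, N m; "opening": opening from 0.0 (shut) to 1.0 (fully open); "finger_force": force on a finger pad.
Only numpy, scipy, OpenCV 4.12 (cv2) and the standard library are available. Lean on these libraries where they do the work, as an engineer would, in place of code of your own. Each camera call takes 0.05 s, during which the arm holds its last target. There are 200 camera calls.

### The job

I want to slip a ring onto the mandrel over the rubber pad on my goldsmith's bench. First clear the aluminium case off the pad: set it flat, lid up, in the open drawer, let go of it and slide the drawer fully home; then draw the square-handled ring mandrel out of its wooden holder, turn it level and hold it still with its steel part above the pad, about 20 cm up. Finish while still holding it like that, and leave the other tools and things on the bench where they are.

Things in the scene. Friction and masses are not known exactly. Their poses are not given: they have to be found in the camera images.
- case_center (a point): Centre of the loose aluminium case (flat rectangular box, 70 mm along its x, 45 mm along its y, 32 mm high, about 120 g, lid up), which lies on the pad. Origin at mid-height; z up through the lid.
- drawer_floor (a point): Middle of the drawer's inner floor, 22 mm above the bench; moves with the drawer. x points into the chest (the closing direction), z up. Inside, the drawer runs from x = -98 to +98 mm and y = -99 to +99 mm; side walls rise 40 mm above the floor, the front panel (outside at x = -119 mm) 50 mm. Pulled out by q, only the part from x = -98 mm to x = (q - 104 mm) is open from above.
- chest_drawer0_handle (a point): Middle of the drawer's steel bar handle: a horizontal bar along its y, 120 mm long and about 10 mm thick, 35 mm in front of the front panel, about 46 mm above the bench and 38 mm below the chest's top. x points into the chest.
- chest_drawer0 (a joint): How far the drawer of the low wooden chest (fixed, 240 x 240 mm, 84 mm high; the drawer opens roughly towards the robot) is pulled out, in m: 0 is fully home, it starts 0.12 to 0.16 open. It slides with about 1 N of friction and stays where it is left; it stops at 0.
- pad: Square black rubber pad, 110 x 110 x 5 mm, fixed to the bench. Origin at the centre of its underside, on the bench; z up.
- holder: Fixed block of light wood, 70 mm (its x) by 190 mm (its y) by 70 mm high, with three equal round holes of 20 mm diameter, 60 mm deep, at its y = -60, 0 and +60 mm: the mandrel, the burnisher and the punch stand in them in any order. Origin at the centre of its underside.
- mandrel_handle (a point): Centre of the ring mandrel's wooden handle: square, 26 x 26 mm, 60 mm long, flat sides facing along its x and y. z runs along the tool from tip to handle (up at the start). The mandrel is 172 mm long, about 250 g, most of it in the steel, and stands upright in the holder, handle up, its top 182 mm above the bench: the tallest of the three tools (others at most 127 mm).
- mandrel_steel (a point): Middle of the mandrel's steel part, on its axis, 87 mm from the handle's centre towards the tip; z as for the handle. Round smooth steel that tapers from 21 mm diameter at the handle to 13 mm at the tip, 142 mm from the handle's centre. 60 mm of it stands in the hole: draw it more than 60 mm straight up to clear.
- mandrel: The whole mandrel; origin at the centre of its steel tip, z along the tool towards the handle.
- case: The whole case; origin at the centre of its underside.
- burnisher: Bystander in the holder: a steel shank with a round mushroom-shaped wooden handle, 117 mm long. Origin at its lower end.
- punch: Bystander in the holder: an all-steel punch with a round 24 mm head, 102 mm long. Origin at its lower end.
- jar: Bystander: a small glass jar, 52 mm wide, 55 mm high, on the bench beyond the pad.
- bench_block: Bystander: a flat steel block, 65 x 65 x 24 mm, on the bench beyond the pad.
- ring_gauge: Bystander: a brass ring, 40 mm wide and 12 mm high, lying flat on the bench.
- loupe: Bystander: a short black cylinder, 34 mm wide, 30 mm high, standing on the bench beyond the pad.

How it is judged:
By the outcome, as a careful person would: the job done as asked, in the order asked, and still so for the second after the job is handed in, while the arm keeps its last pose, push and grip.
It also fails if it takes over 64 s, if anything falls off the work surface, if the arm or the gripper's body presses on something with over 40 N, if the wrist force passes 120 N, or if a joint passes its speed limit or range.

## Working session

There is one attempt and no reset: what is moved stays moved. The work goes in short steps, Python scripts to look and compute and a tool call to move; the robot and the scene stay as the last step left them, time stands still between calls to the robot, and variables do not carry over. Pictures are saved under pics/ and viewed, at most 10 in all, crops included, and the job is handed in when it is done.

Besides the shell and the picture viewer there is one more tool, called as name(argument=value, ...) on one line, values as JSON. move_arm: Moves the arm, as the interface text tells. Scaled input: -1 to 1 covers 0.2 m each way for a shift and 360 degrees each way for a turn. Its arguments: {"type":"object","properties":{"motion":{"type":"array","items":{"type":"object","properties":{"delta_pos":{"type":"array","items":{"type":"number"}},"spin":{"type":"number"}}}},"hand":{"type":"number"},"newtons":{"type":"number"}},"required":["motion"]}

```bash
mkdir -p pics; ls; python3 - <<'E'
from bench import *
import cv2,json
s=sense();print(s)
a=[]
for n in("scene","top"):
    im=get_image(n);cv2.imwrite(f"pics/{n}0.png",im[...,::-1]);p=camera_params(n);print(n,p)
E
```

```text
pics
{'time': 0.0, 'joints': array([-1.43780936e+00,  2.59368326e-01,  1.53612179e+00,  4.35783190e-05,
        1.34799862e+00, -2.02787836e-01]), 'joint_velocities': array([ 0.00104339, -0.00016744,  0.00119503, -0.00202428,  0.0005002 ,
        0.00113573]), 'joint_torque': array([-7.59138711e-04, -4.46039343e+01, -2.90571195e+01, -4.00808121e-04,
        1.16821483e-02, -1.43675697e-05]), 'eef_pos': array([ 0.18119039, -0.51867996,  0.20844558]), 'ee_rot': array([ 9.85940346e-01,  1.67094986e-01,  5.43132888e-05, -9.46718757e-04]), 'contact_force': array([-0.23216862,  0.69764593,  0.57109678]), 'ft_torque': array([ 0.04475832, -0.03085496, -0.04457216]), 'finger_force': 0.0, 'opening': 1.0010939436955497}
scene {'fovy': 42.21985005657325, 'cx': 287.47733639851043, 'cy': 216.77499065228977, 'R': array([[-0.65332046,  0.75669994,  0.02403271],
       [ 0.40129678,  0.37304054, -0.83654148],
       [-0.64197607, -0.53688542, -0.54737627]]), 't': array([ 0.37080086, -0.15620976,  1.53733451])}
top {'fovy': 43.08236773602958, 'cx': 277.5994610635526, 'cy': 195.5634607870654, 'R': array([[-6.30027001e-02, -9.98013326e-01, -2.46104041e-04],
       [-9.76191040e-01,  6.16763818e-02, -2.07959314e-01],
       [ 2.07561346e-01, -1.28617538e-02, -9.78137446e-01]]), 't': array([0.07149148, 0.60530028, 1.14824996])}
```

View pics/scene0.png

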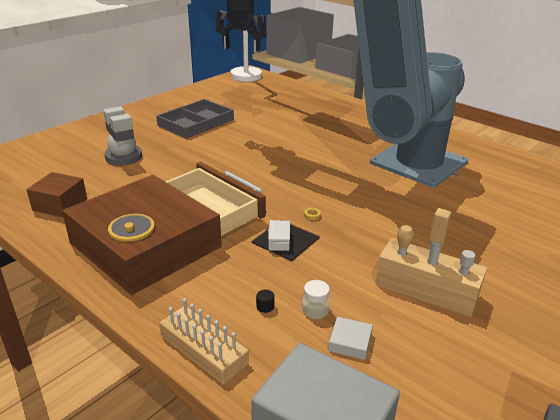

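View pics/top0.png

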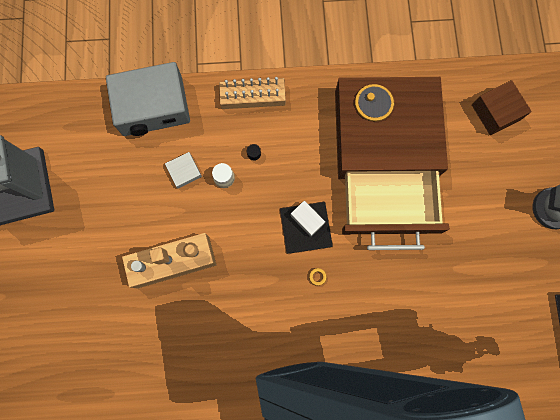

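The scene view shows the mandrel standing in the middle hole near (438,235), with the burnisher to its left and the punch to its right. The top view shows the case at (308,218) on the pad at (306,227). The drawer is open around (395,197), its handle is near (397,247) and the holder is at (168,260).

```bash
cat > h.py <<'E'
import numpy as np, cv2
def cam(p,h=420): return h/2/np.tan(np.radians(p['fovy'])/2)
def onplane(p,uv,z):
    uv=np.atleast_2d(uv).astype(float);f=cam(p)
    d=np.c_[(uv-[p['cx'],p['cy']])/f,np.ones(len(uv))]@p['R']
    c=-p['R'].T@p['t']; return c+d*((z-c[2])/d[:,2])[:,None]
def rect(mask,p,z,roi):
    m=np.zeros_like(mask);x0,y0,x1,y1=roi;m[y0:y1,x0:x1]=mask[y0:y1,x0:x1]
    cs,_=cv2.findContours(m,cv2.RETR_EXTERNAL,cv2.CHAIN_APPROX_NONE)
    c=max(cs,key=cv2.contourArea)[:,0]
    w=onplane(p,c,z)[:,:2]
    return cv2.minAreaRect((w*1000).astype(np.float32)), c.mean(0)
E
python3 - <<'E'
from bench import *
from h import *
im=cv2.imread('pics/top0.png');p=camera_params('top')
hsv=cv2.cvtColor(im,cv2.COLOR_BGR2HSV);H,S,V=cv2.split(hsv)
white=((S<60)&(V>150)).astype(np.uint8)
print('case',rect(white,p,.037,(280,190,340,260)))
print('pad',rect((((V<70))|((S<60)&(V>150))).astype(np.uint8),p,.005,(270,195,338,260)))
print('handle',rect(((S<90)&(V>110)).astype(np.uint8),p,.046,(360,236,435,256)))
print('panel top px',onplane(p,[(343,230),(447,228)],.072))
print('chest top px',onplane(p,[(339,168),(446,172),(338,78),(441,78)],.084))
print('holder',rect(((H>12)&(H<24)&(S<150)&(V>150)).astype(np.uint8),p,.07,(110,225,225,295)))
print('mandrel top',onplane(p,[(157,255)],.182))
ps=camera_params('scene')
for uv in [(443,212)]: print(onplane(ps,[uv],.182))
cv2.imwrite('pics/c1.png',np.hstack([cv2.resize(im[225:295,110:225],None,fx=5,fy=5,interpolation=2)]))
E
```

```text
case (((558.4869384765625, -32.75031661987305), (69.06778717041016, 43.15489959716797), 40.81078338623047), array([307.30434783, 217.46376812]))
pad (((544.9323120117188, -28.59001922607422), (117.9202880859375, 109.77207946777344), 4.951739311218262), array([305.39548023, 227.12429379]))
handle (((486.79974365234375, -227.83139038085938), (127.1360855102539, 29.604618072509766), 86.38626861572266), array([395.67549669, 245.22516556]))
panel top px [[ 0.51923292 -0.10737333  0.072     ]
 [ 0.50908217 -0.33951809  0.072     ]]
chest top px [[ 0.65918394 -0.10927337  0.084     ]
 [ 0.63462089 -0.34979245  0.084     ]
 [ 0.87712882 -0.12593417  0.084     ]
 [ 0.86185837 -0.36740038  0.084     ]]
holder (((479.0729064941406, 285.8988037109375), (70.80522155761719, 190.69248962402344), 12.653070449829102), array([167.00892857, 259.5       ]))
mandrel top [[0.47724303 0.28351552 0.182     ]]
[[0.48025859 0.28729801 0.182     ]]
```

View pics/c1.png

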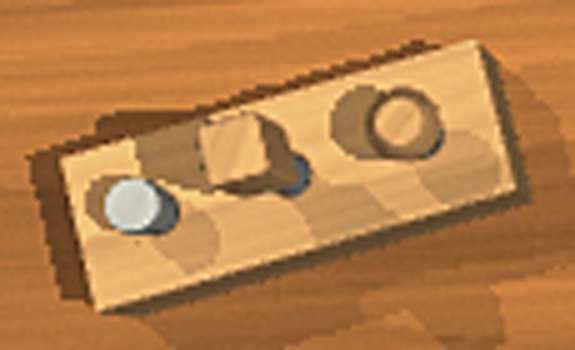

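The crop shows the mandrel's square handle top at about (157,255) in the full top view. The punch is at (137,266) and the burnisher at (190,249). I'll go above the case first.

move_arm(motion=[{"delta_pos":[0.19,0.24,0],"spin":0.02},{"delta_pos":[0.38,0.49,0],"spin":0.04},{"delta_pos":[0.57,0.73,0],"spin":0.06},{"delta_pos":[0.77,0.98,0],"spin":0.06}], hand=1, newtons=40)

```text
time: 0.5
eef_pos: [0.3052, -0.36, 0.2089]
ee_rot: [0.937, 0.35, 0.0, -0.0]
contact_force: [1.4, 0.1, 0.6]
opening: 0.998
finger_force: 0.0
```

move_arm(motion=[{"delta_pos":[0.19,0.24,0]},{"delta_pos":[0.38,0.49,0]},{"delta_pos":[0.57,0.73,0]},{"delta_pos":[0.77,0.98,0]}])

```text
schema error: expected keys delta_pos, spin
```

move_arm(motion=[{"delta_pos":[0.15,0.24,0]},{"delta_pos":[0.3,0.47,0]},{"delta_pos":[0.3,0.47,0]},{"delta_pos":[0.3,0.47,0]}])

```text
schema error: expected keys delta_pos, spin
```

```bash
cat >> h.py <<'E'
def yaw(q):  # closing-axis (tool y) heading, deg
    from scipy.spatial.transform import Rotation as R
    y=R.from_quat(q).as_matrix()[:,1]; return np.degrees(np.arctan2(y[1],y[0]))
E
python3 - <<'E'
from bench import *
from h import *
s=sense();p=camera_params('wrist');im=get_image('wrist')[...,::-1].copy();cv2.imwrite('pics/w1.png',im)
print(s['time'],s['eef_pos'],yaw(s['ee_rot']))
np.save('pics/w1.npy',p,allow_pickle=True)
S,V=cv2.split(cv2.cvtColor(im,cv2.COLOR_BGR2HSV))[1:]
print('case',rect(((S<60)&(V>140)).astype(np.uint8),p,.037,(0,0,560,420)))
E
```

```text
0.5 [ 0.30517243 -0.36004993  0.208888  ] -49.01137236567479Traceback (most recent call last):
  File "<stdin>", line 7, in <module>
  File "h.py", line 10, in rect
    c=max(cs,key=cv2.contourArea)[:,0]
      ~~~^^^^^^^^^^^^^^^^^^^^^^^^
ValueError: max() iterable argument is empty
```

View pics/w1.png

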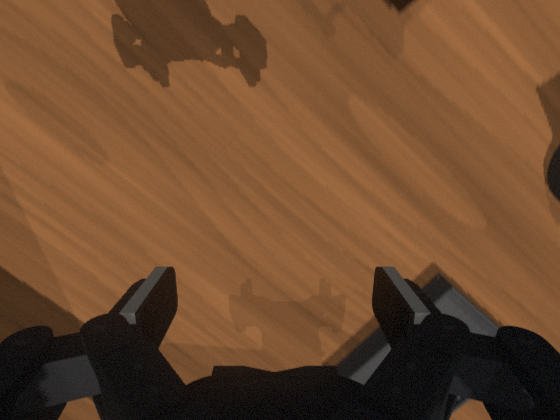

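The wrist view shows bare bench with the fingers along the bottom; the two later moves were refused because they had no spin key. Continuing.

move_arm(motion=[{"delta_pos":[0.19,0.24,0],"spin":0},{"delta_pos":[0.38,0.49,0],"spin":0},{"delta_pos":[0.57,0.73,0],"spin":0},{"delta_pos":[0.77,0.98,0],"spin":0}])

```text
time: 0.95
eef_pos: [0.4286, -0.2029, 0.2092]
ee_rot: [0.937, 0.349, -0.0, -0.0]
contact_force: [1.2, -0.8, -0.8]
opening: 1.0
finger_force: 0.0
```

move_arm(motion=[{"delta_pos":[0.15,0.24,0],"spin":0},{"delta_pos":[0.3,0.47,0],"spin":0},{"delta_pos":[0.3,0.47,0],"spin":0},{"delta_pos":[0.3,0.47,0],"spin":0}])

```text
time: 1.35
eef_pos: [0.4884, -0.109, 0.2089]
ee_rot: [0.936, 0.351, -0.0, -0.0]
contact_force: [-0.4, -0.5, -0.5]
opening: 0.999
finger_force: 0.0
```

```bash
cat > look.py <<'E'
from bench import *
from h import *
import sys,pickle
n=sys.argv[1]
s=sense();p=camera_params('wrist');im=get_image('wrist')[...,::-1].copy();cv2.imwrite(f'pics/{n}.png',im)
pickle.dump(p,open(f'pics/{n}.pkl','wb'))
print(s['time'],s['eef_pos'],yaw(s['ee_rot']))
E
python3 look.py w2; python3 - <<'E'
from h import *
import pickle
im=cv2.imread('pics/w2.png');p=pickle.load(open('pics/w2.pkl','rb'))
S,V=cv2.split(cv2.cvtColor(im,cv2.COLOR_BGR2HSV))[1:]
print('case',rect(((S<60)&(V>150)).astype(np.uint8),p,.037,(0,0,560,420)))
E
```

```text
1.35 [ 0.48835161 -0.10896332  0.20888465] -48.93978906902481
case (((558.09326171875, -33.2789306640625), (67.9836654663086, 43.77153396606445), 39.9958381652832), array([268.97794118,  84.69852941]))
```

View pics/w2.png

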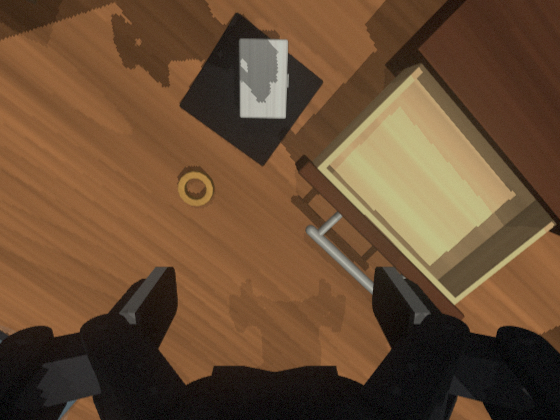

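Case confirmed at (0.558, -0.033), yaw 40° (pixel (264,80)).

move_arm(motion=[{"delta_pos":[0.18,0.19,0],"spin":0},{"delta_pos":[0.35,0.38,0],"spin":-0.003},{"delta_pos":[0.35,0.38,0],"spin":-0.003},{"delta_pos":[0.35,0.38,-0.22],"spin":-0.003},{"delta_pos":[0.35,0.38,-0.44],"spin":-0.003},{"delta_pos":[0.35,0.38,-0.66],"spin":-0.003},{"delta_pos":[0.35,0.38,-0.8],"spin":-0.003},{"delta_pos":[0.35,0.38,-0.9],"spin":-0.003},{"delta_pos":[0.35,0.38,-0.9],"spin":-0.003}])

```text
time: 2.3
eef_pos: [0.5545, -0.0363, 0.0263]
ee_rot: [0.941, 0.339, -0.003, -0.002]
contact_force: [-0.2, 0.2, 0.5]
opening: 1.0
finger_force: 0.0
```

move_arm(motion=[{"delta_pos":[0,0,-0.06],"spin":0},{"delta_pos":[0,0,-0.1],"spin":0},{"delta_pos":[0,0,-0.1],"spin":0}])

```text
time: 2.6
eef_pos: [0.5575, -0.0349, 0.009]
ee_rot: [0.94, 0.34, -0.0, -0.0]
contact_force: [-0.7, 0.3, 0.2]
opening: 0.997
finger_force: 0.0
```

move_arm(motion=[{"delta_pos":[0,0,0],"spin":0},{"delta_pos":[0,0,0],"spin":0},{"delta_pos":[0,0,0],"spin":0},{"delta_pos":[0,0,0],"spin":0},{"delta_pos":[0,0,0],"spin":0}], hand=-1)

```text
time: 3.1
eef_pos: [0.5585, -0.0344, 0.0104]
ee_rot: [0.94, 0.34, 0.001, 0.0]
contact_force: [-0.8, -0.6, 5.7]
opening: 0.504
finger_force: 40.1
```

move_arm(motion=[{"delta_pos":[0,0,0.2],"spin":0},{"delta_pos":[0,0,0.45],"spin":0},{"delta_pos":[0,-0.1,0.6],"spin":-0.02},{"delta_pos":[0.03,-0.3,0.6],"spin":-0.04},{"delta_pos":[0.08,-0.5,0.6],"spin":-0.06},{"delta_pos":[0.12,-0.7,0.6],"spin":-0.08},{"delta_pos":[0.16,-0.9,0.6],"spin":-0.1},{"delta_pos":[0.17,-1,0.6],"spin":-0.121},{"delta_pos":[0.17,-1,0.6],"spin":-0.121},{"delta_pos":[0.17,-1,0.6],"spin":-0.121}], newtons=60)

```text
time: 4.1
eef_pos: [0.5915, -0.2341, 0.1289]
ee_rot: [0.999, -0.032, -0.0, -0.001]
contact_force: [0.1, -0.2, -0.6]
opening: 0.491
finger_force: 61.0
```

```bash
python3 look.py w3; python3 -c "
from bench import *
import cv2
a=get_image('top')[60:270,260:470,::-1]
cv2.imwrite('pics/j3.png',cv2.hconcat([cv2.resize(a,(420,420)),cv2.resize(cv2.imread('pics/w3.png'),(380,420))]))"
```

```text
4.1 [ 0.5915477  -0.23413323  0.1288576 ] -93.72014012518694
```

View pics/j3.png

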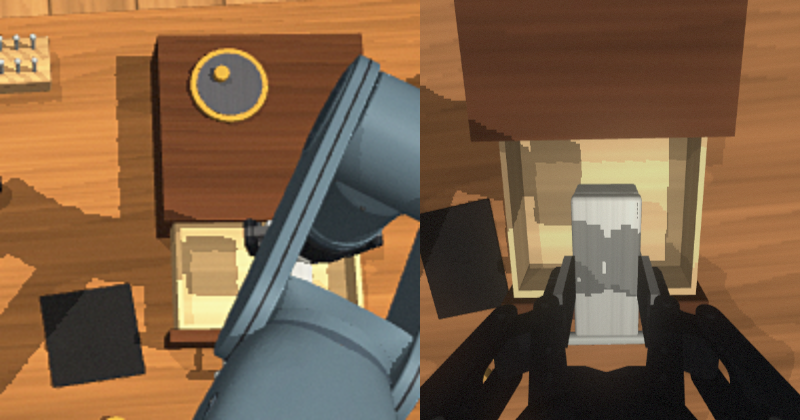

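The left panel shows the gripper over the drawer and the pad clear. The right (wrist) panel shows the held case centred between the drawer's side walls, with the chest's front edge at row ~138 and the front-left inside corner near wrist pixel (136,298).

```bash
python3 - <<'E'
from h import *
import pickle
p=pickle.load(open('pics/w3.pkl','rb'))
print(onplane(p,[(118,140),(464,137)],.084));print(onplane(p,[(136,298),(412,292)],.062))
E
```

```text
[[ 0.65282287 -0.14221455  0.084     ]
 [ 0.6409169  -0.35452315  0.084     ]]
[[ 0.53114294 -0.12225262  0.062     ]
 [ 0.52257655 -0.33753344  0.062     ]]
```

move_arm(motion=[{"delta_pos":[-0.01,0,-0.2],"spin":0},{"delta_pos":[-0.01,0,-0.35],"spin":0},{"delta_pos":[-0.01,0,-0.44],"spin":0},{"delta_pos":[-0.01,0,-0.5],"spin":0},{"delta_pos":[-0.01,0,-0.5],"spin":0},{"delta_pos":[-0.01,0,-0.5],"spin":0}])

```text
time: 4.8
eef_pos: [0.5905, -0.2338, 0.0299]
ee_rot: [0.999, -0.032, 0.0, 0.0]
contact_force: [0.3, -0.4, -1.5]
opening: 0.495
finger_force: 61.0
```

move_arm(motion=[{"delta_pos":[0,0,-0.01],"spin":0},{"delta_pos":[0,0,-0.01],"spin":0},{"delta_pos":[0,0,-0.01],"spin":0}])

```text
time: 5.1
eef_pos: [0.5902, -0.2344, 0.0277]
ee_rot: [0.999, -0.033, 0.0, 0.0]
contact_force: [-0.1, 0.5, -0.3]
opening: 0.492
finger_force: 61.2
```

move_arm(motion=[{"delta_pos":[0,0,0],"spin":0},{"delta_pos":[0,0,0],"spin":0},{"delta_pos":[0,0,0],"spin":0},{"delta_pos":[0,0,0.1],"spin":0},{"delta_pos":[0,0,0.3],"spin":0},{"delta_pos":[0,0,0.55],"spin":0},{"delta_pos":[0,0,0.75],"spin":0},{"delta_pos":[0,0,0.75],"spin":0},{"delta_pos":[0,0,0.75],"spin":0}], hand=0.4)

```text
time: 6.0
eef_pos: [0.5905, -0.2348, 0.1787]
ee_rot: [0.999, -0.033, 0.001, 0.001]
contact_force: [-0.6, -0.1, 0.1]
opening: 0.7
finger_force: 0.0
```

move_arm(motion=[{"delta_pos":[-0.2,0.01,0],"spin":0},{"delta_pos":[-0.42,0.02,0],"spin":0},{"delta_pos":[-0.64,0.03,0],"spin":0},{"delta_pos":[-0.82,0.04,0],"spin":0},{"delta_pos":[-0.82,0.04,0],"spin":0},{"delta_pos":[-0.82,0.04,0],"spin":0}], hand=-1)

```text
time: 6.6
eef_pos: [0.4252, -0.2261, 0.1763]
ee_rot: [0.999, -0.034, -0.001, -0.001]
contact_force: [0.8, -0.8, 0.2]
opening: -0.001
finger_force: 0.0
```

```bash
python3 look.py w4
```

```text
6.6 [ 0.42515471 -0.22608065  0.17626809] -93.87726490156179
```

View pics/w4.png

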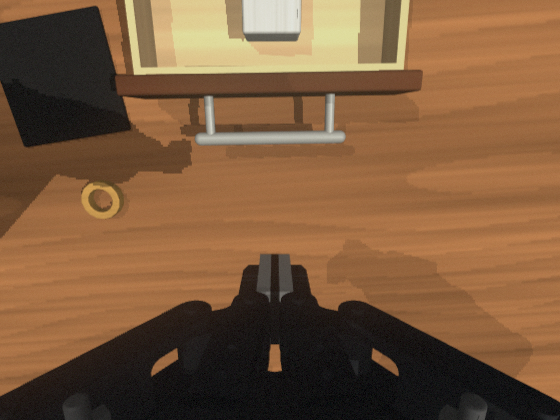

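The case lies flat in the drawer. The bar handle is centred at (270,138), straight ahead of the shut fingers. Next I go down and push the drawer home.

move_arm(motion=[{"delta_pos":[0,0,-0.22],"spin":0},{"delta_pos":[0,0,-0.45],"spin":0},{"delta_pos":[0,0,-0.65],"spin":0},{"delta_pos":[0,0,-0.72],"spin":0},{"delta_pos":[0,0,-0.72],"spin":0},{"delta_pos":[0.08,-0.005,-0.72],"spin":0},{"delta_pos":[0.16,-0.01,-0.72],"spin":0},{"delta_pos":[0.24,-0.015,-0.72],"spin":0},{"delta_pos":[0.32,-0.02,-0.72],"spin":0}])

```text
time: 7.55
eef_pos: [0.4923, -0.2311, 0.0343]
ee_rot: [0.999, -0.033, 0.001, 0.001]
contact_force: [-0.3, 0.4, -0.5]
opening: -0.0
finger_force: 0.0
```

move_arm(motion=[{"delta_pos":[0.06,-0.004,0],"spin":0},{"delta_pos":[0.12,-0.008,0],"spin":0},{"delta_pos":[0.18,-0.012,0],"spin":0},{"delta_pos":[0.24,-0.016,0],"spin":0},{"delta_pos":[0.3,-0.02,0],"spin":0},{"delta_pos":[0.34,-0.022,0],"spin":0},{"delta_pos":[0.38,-0.025,0],"spin":0},{"delta_pos":[0.4,-0.026,0],"spin":0},{"delta_pos":[0.42,-0.027,0],"spin":0}])

```text
time: 8.45
eef_pos: [0.5742, -0.2359, 0.0332]
ee_rot: [0.999, -0.033, -0.0, 0.0]
contact_force: [-1.7, -0.3, 0.9]
opening: -0.002
finger_force: 0.6
```

move_arm(motion=[{"delta_pos":[0.02,-0.001,0],"spin":0},{"delta_pos":[0.04,-0.003,0],"spin":0},{"delta_pos":[0.06,-0.004,0],"spin":0},{"delta_pos":[0.08,-0.005,0],"spin":0}])

```text
time: 8.85
eef_pos: [0.5901, -0.2368, 0.0332]
ee_rot: [0.999, -0.033, -0.0, -0.0]
contact_force: [-1.6, 0.0, 0.9]
opening: 0.003
finger_force: 0.6
```

move_arm(motion=[{"delta_pos":[0.01,-0.001,0],"spin":0},{"delta_pos":[0.02,-0.002,0],"spin":0},{"delta_pos":[0.03,-0.002,0],"spin":0}])

```text
time: 9.15
eef_pos: [0.596, -0.2372, 0.0333]
ee_rot: [0.999, -0.033, -0.0, -0.0]
contact_force: [-0.9, 0.0, -0.2]
opening: -0.002
finger_force: 0.5
```

move_arm(motion=[{"delta_pos":[0.01,-0.001,0],"spin":0},{"delta_pos":[0.02,-0.002,0],"spin":0},{"delta_pos":[0.03,-0.002,0],"spin":0}])

```text
time: 9.45
eef_pos: [0.6021, -0.2377, 0.0333]
ee_rot: [0.999, -0.033, -0.0, 0.0]
contact_force: [-0.6, 0.9, -0.3]
opening: -0.005
finger_force: 0.5
```

move_arm(motion=[{"delta_pos":[0.01,-0.001,0],"spin":0},{"delta_pos":[0.02,-0.002,0],"spin":0}])

```text
time: 9.65
eef_pos: [0.6061, -0.238, 0.0333]
ee_rot: [0.999, -0.033, -0.0, -0.0]
contact_force: [-0.9, 0.8, 0.3]
opening: 0.001
finger_force: 0.5
```

move_arm(motion=[{"delta_pos":[0.01,-0.001,0],"spin":0},{"delta_pos":[0.02,-0.002,0],"spin":0}])

```text
time: 9.85
eef_pos: [0.6101, -0.2384, 0.0333]
ee_rot: [0.999, -0.033, 0.0, -0.0]
contact_force: [-0.5, 1.0, 0.2]
opening: 0.002
finger_force: 0.5
```

move_arm(motion=[{"delta_pos":[0.01,-0.001,0],"spin":0},{"delta_pos":[0.02,-0.002,0],"spin":0}])

```text
time: 10.05
eef_pos: [0.6141, -0.2388, 0.0333]
ee_rot: [0.999, -0.033, -0.0, -0.0]
contact_force: [-1.2, 2.0, -0.1]
opening: -0.001
finger_force: 0.5
```

```bash
python3 -c "
from bench import *
import cv2
a=get_image('scene')[120:310,40:330,::-1];b=get_image('top')[60:270,310:470,::-1]
cv2.imwrite('pics/j5.png',cv2.hconcat([cv2.resize(a,(480,315)),cv2.resize(b,(240,315))]))"
```

```text
(no output)
```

View pics/j5.png

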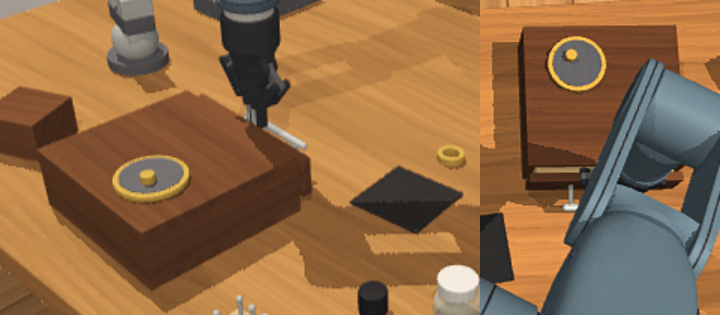

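The drawer is nearly shut; a sliver of its yellow interior is still visible at about (370,175) in the top view, with the bar's left end at (370,198).

```bash
python3 - <<'E'
from bench import *
from h import *
p=camera_params('top')
print('bar',onplane(p,[(369,198)],.046),'panel/gap edges',onplane(p,[(345,172),(345,178)],.07))
print(onplane(p,[(345,170)],.084))
E
```

```text
bar [[ 0.59329432 -0.17734785  0.046     ]] panel/gap edges [[ 0.65252432 -0.1240462   0.07      ]
 [ 0.63844634 -0.12278448  0.07      ]]
[[ 0.65366789 -0.12241092  0.084     ]]
```

move_arm(motion=[{"delta_pos":[0.01,-0.001,0],"spin":0},{"delta_pos":[0.02,-0.002,0],"spin":0},{"delta_pos":[0.03,-0.002,0],"spin":0}])

```text
time: 10.45
eef_pos: [0.6201, -0.2394, 0.0334]
ee_rot: [0.999, -0.033, 0.0, 0.0]
contact_force: [-0.6, 1.3, 0.1]
opening: -0.0
finger_force: 0.5
```

move_arm(motion=[{"delta_pos":[0.01,-0.001,0],"spin":0},{"delta_pos":[0.02,-0.002,0],"spin":0}])

```text
time: 10.65
eef_pos: [0.6225, -0.2395, 0.0333]
ee_rot: [0.999, -0.033, -0.002, -0.0]
contact_force: [-10.3, 1.0, 7.1]
opening: -0.001
finger_force: 5.5
```

move_arm(motion=[{"delta_pos":[0.01,-0.001,0],"spin":0},{"delta_pos":[0.02,-0.002,0],"spin":0}])

```text
time: 10.85
eef_pos: [0.6223, -0.2394, 0.0333]
ee_rot: [0.999, -0.033, -0.006, -0.001]
contact_force: [-22.5, 0.9, 15.5]
opening: -0.001
finger_force: 12.0
```

move_arm(motion=[{"delta_pos":[-0.02,0.001,0],"spin":0},{"delta_pos":[-0.03,0.002,0],"spin":0},{"delta_pos":[-0.03,0.002,0.02],"spin":0},{"delta_pos":[-0.03,0.002,0.04],"spin":0},{"delta_pos":[-0.03,0.002,0.06],"spin":0}])

```text
time: 11.35
eef_pos: [0.6225, -0.2398, 0.0458]
ee_rot: [0.999, -0.033, 0.0, 0.0]
contact_force: [-0.2, -0.7, -0.2]
opening: -0.001
finger_force: 0.1
```

No force going up, so I continue up and out.

move_arm(motion=[{"delta_pos":[0,0,0.1],"spin":0},{"delta_pos":[0,0,0.3],"spin":0},{"delta_pos":[0,0,0.5],"spin":0},{"delta_pos":[0,0,0.75],"spin":0},{"delta_pos":[-0.2,0.2,0.9],"spin":0},{"delta_pos":[-0.35,0.4,0.95],"spin":0},{"delta_pos":[-0.45,0.6,0.95],"spin":0},{"delta_pos":[-0.5,0.8,0.95],"spin":0},{"delta_pos":[-0.5,1,0.95],"spin":0},{"delta_pos":[-0.5,1,0.95],"spin":0}], hand=1)

```text
time: 12.35
eef_pos: [0.5215, -0.035, 0.2367]
ee_rot: [1.0, -0.031, 0.001, -0.001]
contact_force: [0.2, -0.1, 0.2]
opening: 0.998
finger_force: 0.0
```

```bash
python3 - <<'E'
from bench import *
from h import *
im=get_image('top')[...,::-1].copy();cv2.imwrite('pics/top6.png',im)
cv2.imwrite('pics/c6.png',cv2.resize(im[60:260,280:460],None,fx=3,fy=3,interpolation=2))
E
```

```text
(no output)
```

View pics/c6.png

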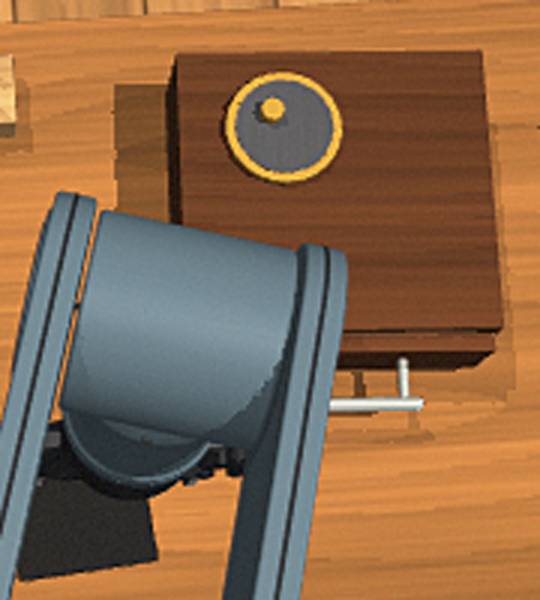

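The drawer is home: its front sits flush against the chest's edge (crop rows ~330–365), with no interior visible. On to the mandrel.

move_arm(motion=[{"delta_pos":[-0.08,0.2,0.12],"spin":0},{"delta_pos":[-0.17,0.4,0.2],"spin":0},{"delta_pos":[-0.26,0.6,0.2],"spin":0},{"delta_pos":[-0.35,0.8,0.2],"spin":0.01},{"delta_pos":[-0.43,1,0.2],"spin":0.02},{"delta_pos":[-0.43,1,0.2],"spin":0.025}])

```text
time: 13.0
eef_pos: [0.4347, 0.1637, 0.276]
ee_rot: [0.999, 0.049, 0.0, -0.001]
contact_force: [0.9, 0.3, -0.5]
opening: 1.002
finger_force: 0.0
```

move_arm(motion=[{"delta_pos":[-0.08,0.2,0],"spin":0},{"delta_pos":[-0.17,0.4,0],"spin":0},{"delta_pos":[-0.25,0.6,0],"spin":0},{"delta_pos":[-0.25,0.6,0],"spin":0},{"delta_pos":[-0.25,0.6,0],"spin":0}])

```text
time: 13.5
eef_pos: [0.3865, 0.2805, 0.2754]
ee_rot: [0.999, 0.046, 0.0, 0.0]
contact_force: [-0.9, 0.1, 0.3]
opening: 1.002
finger_force: 0.0
```

```bash
python3 look.py w7; python3 - <<'E'
from h import *
import pickle
im=cv2.imread('pics/w7.png');p=pickle.load(open('pics/w7.pkl','rb'))
X=np.array([.479,.286,.182]);c=p['R']@X+p['t'];f=cam(p);u,v=c[:2]/c[2]*f+[p['cx'],p['cy']];print('expect px',u,v)
print('px per 26mm',26e-3*f/c[2])
u,v=int(u),int(v)
cv2.imwrite('pics/c7.png',cv2.resize(im[max(0,v-130):v+130,max(0,u-170):u+170],None,fx=2,fy=2,interpolation=2))
E
```

```text
13.5 [0.38651603 0.28048288 0.27543771] -84.69579602833605
expect px 277.96643713381803 82.62700818001625
px per 26mm 35.87339827761094
```

View pics/w7.png

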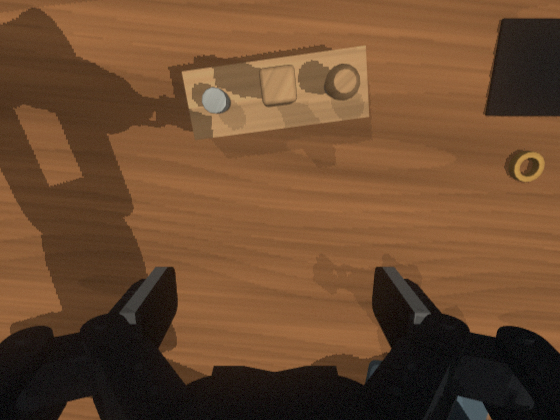

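The handle's square top is at (279,85), turned about 4° from the closing axis; the burnisher (343,82) and punch (215,100) stand 60 mm either side. I'll use a narrower opening and come down on the handle above their tops.

move_arm(motion=[{"delta_pos":[0.2,0.01,0],"spin":0.006},{"delta_pos":[0.4,0.02,0],"spin":0.011},{"delta_pos":[0.455,0.025,0],"spin":0.011},{"delta_pos":[0.455,0.025,0],"spin":0.011},{"delta_pos":[0.455,0.025,-0.15],"spin":0.011},{"delta_pos":[0.455,0.025,-0.3],"spin":0.011},{"delta_pos":[0.455,0.025,-0.45],"spin":0.011},{"delta_pos":[0.455,0.025,-0.6],"spin":0.011},{"delta_pos":[0.455,0.025,-0.7],"spin":0.011},{"delta_pos":[0.455,0.025,-0.72],"spin":0.011},{"delta_pos":[0.455,0.025,-0.72],"spin":0.011}], hand=0.2)

```text
time: 14.65
eef_pos: [0.4762, 0.2848, 0.1314]
ee_rot: [0.997, 0.08, -0.001, 0.0]
contact_force: [-0.4, -0.6, 0.0]
opening: 0.597
finger_force: 0.0
```

move_arm(motion=[{"delta_pos":[0,0,0],"spin":0},{"delta_pos":[0,0,0],"spin":0},{"delta_pos":[0,0,0],"spin":0},{"delta_pos":[0,0,0],"spin":0},{"delta_pos":[0,0,0],"spin":0}], hand=-1, newtons=60)

```text
time: 15.15
eef_pos: [0.478, 0.2858, 0.1332]
ee_rot: [0.997, 0.08, 0.002, -0.0]
contact_force: [-0.6, 0.1, 5.7]
opening: 0.297
finger_force: 59.3
```

move_arm(motion=[{"delta_pos":[0,0,0.08],"spin":0},{"delta_pos":[0,0,0.18],"spin":0},{"delta_pos":[0,0,0.28],"spin":0},{"delta_pos":[0,0,0.38],"spin":0},{"delta_pos":[0,0,0.48],"spin":0},{"delta_pos":[0,0,0.6],"spin":0},{"delta_pos":[0,0,0.7],"spin":0},{"delta_pos":[0,0,0.75],"spin":0},{"delta_pos":[0,0,0.75],"spin":0}])

```text
time: 16.05
eef_pos: [0.4775, 0.2856, 0.2827]
ee_rot: [0.997, 0.08, 0.001, -0.0]
contact_force: [-0.7, 0.2, -2.5]
opening: 0.291
finger_force: 59.2
```

move_arm(motion=[{"delta_pos":[0.02,-0.18,0],"spin":0},{"delta_pos":[0.05,-0.36,0],"spin":0},{"delta_pos":[0.08,-0.54,0],"spin":0},{"delta_pos":[0.1,-0.72,0],"spin":0},{"delta_pos":[0.11,-0.9,0],"spin":0},{"delta_pos":[0.11,-0.92,0],"spin":0},{"delta_pos":[0.11,-0.92,0],"spin":0}])

```text
time: 16.75
eef_pos: [0.4985, 0.1005, 0.28]
ee_rot: [0.997, 0.079, -0.001, -0.0]
contact_force: [-0.1, 0.3, -1.7]
opening: 0.296
finger_force: 60.0
```

move_arm(motion=[{"delta_pos":[0,0,-0.18],"spin":0},{"delta_pos":[0,0,-0.36],"spin":0},{"delta_pos":[0,0,-0.54],"spin":0},{"delta_pos":[0,0,-0.68],"spin":0},{"delta_pos":[0,0,-0.74],"spin":0},{"delta_pos":[0,0,-0.76],"spin":0},{"delta_pos":[0,0,-0.76],"spin":0}])

```text
time: 17.45
eef_pos: [0.4993, 0.102, 0.1296]
ee_rot: [0.997, 0.08, 0.0, -0.0]
contact_force: [0.1, -0.7, -1.5]
opening: 0.291
finger_force: 60.0
```

move_arm(motion=[{"delta_pos":[0,0,-0.01],"spin":0},{"delta_pos":[0,0,-0.02],"spin":0},{"delta_pos":[0,0,-0.03],"spin":0},{"delta_pos":[0,0,-0.03],"spin":0}], newtons=20)

```text
time: 17.85
eef_pos: [0.499, 0.1013, 0.1235]
ee_rot: [0.997, 0.08, 0.0, -0.0]
contact_force: [0.6, 0.1, -2.1]
opening: 0.293
finger_force: 60.0
```

move_arm(motion=[{"delta_pos":[0,0,-0.01],"spin":0},{"delta_pos":[0,0,-0.02],"spin":0},{"delta_pos":[0,0,-0.02],"spin":0}], hand=-1, newtons=20)

```text
time: 18.15
eef_pos: [0.5013, 0.1015, 0.123]
ee_rot: [0.997, 0.08, 0.003, 0.0]
contact_force: [-2.3, 1.2, 20.1]
opening: 0.295
finger_force: 62.7
```

move_arm(motion=[{"delta_pos":[0,0,0.01],"spin":0},{"delta_pos":[0,0,0.01],"spin":0}], hand=-0.45, newtons=20)

```text
time: 18.35
eef_pos: [0.5003, 0.1014, 0.1231]
ee_rot: [0.997, 0.08, 0.002, 0.0]
contact_force: [-1.0, 0.8, 9.2]
opening: 0.29
finger_force: 61.3
```

move_arm(motion=[{"delta_pos":[-0.05,-0.008,-0.005],"spin":0},{"delta_pos":[-0.098,-0.016,-0.008],"spin":0},{"delta_pos":[-0.14,-0.023,-0.013],"spin":0},{"delta_pos":[-0.183,-0.03,-0.02],"spin":0}])

```text
time: 18.75
eef_pos: [0.4658, 0.0957, 0.1196]
ee_rot: [0.997, 0.08, 0.004, -0.0]
contact_force: [1.0, 2.0, 6.7]
opening: 0.291
finger_force: 61.8
```

move_arm(motion=[{"delta_pos":[-0.05,-0.008,-0.012],"spin":0},{"delta_pos":[-0.093,-0.015,-0.028],"spin":0},{"delta_pos":[-0.135,-0.022,-0.045],"spin":0},{"delta_pos":[-0.172,-0.028,-0.063],"spin":0}])

```text
time: 19.15
eef_pos: [0.4305, 0.0899, 0.1074]
ee_rot: [0.997, 0.08, 0.004, 0.0]
contact_force: [-4.2, 2.3, 19.9]
opening: 0.295
finger_force: 66.9
```

```bash
python3 - <<'E'
from bench import *
from h import *
# steel tip: change between old scene picture and now, lowest changed pixels near the expected tip
ps=camera_params('scene');a=cv2.imread('pics/scene0.png');b=get_image('scene')[...,::-1].copy();cv2.imwrite('pics/s8.png',b)
f=cam(ps)
def px(X): c=ps['R']@np.array(X)+ps['t'];return (c[:2]/c[2]*f+[ps['cx'],ps['cy']]).round(0)
print('tip if tilted',px([.49,.1,.006]),'tip if dragged',px([.43,.09,.0]),'grasp',px([.431,.09,.127]))
hsv=cv2.cvtColor(b,cv2.COLOR_BGR2HSV)
x,y=px([.46,.095,.05]).astype(int)
st=((hsv[...,1]<90)&(hsv[...,2]>60)).astype(np.uint8)
for r in range(y-40,y+50,3): print(r,''.join('#' if v else '.' for v in st[r,x-50:x+50]))
print('x0',x-50)
E
```

```text
tip if tilted [346. 251.] tip if dragged [358. 239.] grasp [364. 190.]
187 ..................................................##.............###................................
190 ................................................................####..#.............................
193 ...................................................................#................................
196 ....................................................................................................
199 ....................................................................................................
202 ....................................................................................................
205 ................................................#####...............................................
208 .................................................###########........................................
211 ................................................##########..........................................
214 ...............................................##########.......................
[... 1427 characters left out ...]
....##.........................................................
259 ....................................................................................................
262 ....................................................................................................
265 ....................................................................................................
268 ....................................................................................................
271 ....................................................................................................
274 ....................................................................................................
x0 304
```

The steel runs from (355,207) down to a tip at (345,254), where the tilted pose predicts it, so it is tilting about its tip. Continuing the arc.

move_arm(motion=[{"delta_pos":[-0.04,-0.006,-0.018],"spin":0},{"delta_pos":[-0.083,-0.013,-0.047],"spin":0},{"delta_pos":[-0.12,-0.019,-0.075],"spin":0},{"delta_pos":[-0.15,-0.024,-0.1],"spin":0},{"delta_pos":[-0.185,-0.03,-0.135],"spin":0},{"delta_pos":[-0.217,-0.035,-0.172],"spin":0}])

```text
time: 19.8
eef_pos: [0.3827, 0.0827, 0.0713]
ee_rot: [0.997, 0.08, -0.001, 0.0]
contact_force: [-10.8, -2.1, 14.9]
opening: 0.295
finger_force: 77.2
```

move_arm(motion=[{"delta_pos":[-0.028,-0.004,-0.035],"spin":0},{"delta_pos":[-0.051,-0.008,-0.07],"spin":0},{"delta_pos":[-0.076,-0.012,-0.112],"spin":0},{"delta_pos":[-0.098,-0.016,-0.156],"spin":0},{"delta_pos":[-0.115,-0.019,-0.2],"spin":0},{"delta_pos":[-0.128,-0.021,-0.238],"spin":0}])

```text
time: 20.4
eef_pos: [0.3581, 0.0785, 0.0227]
ee_rot: [0.997, 0.08, -0.0, 0.0]
contact_force: [-4.4, 0.1, 6.2]
opening: 0.293
finger_force: 82.5
```

move_arm(motion=[{"delta_pos":[-0.004,-0.001,-0.025],"spin":0},{"delta_pos":[-0.008,-0.001,-0.05],"spin":0},{"delta_pos":[-0.01,-0.002,-0.065],"spin":0},{"delta_pos":[-0.01,-0.002,-0.065],"spin":0}])

```text
time: 20.8
eef_pos: [0.3563, 0.0781, 0.0096]
ee_rot: [0.997, 0.08, -0.0, -0.0]
contact_force: [-4.5, -0.6, 5.5]
opening: 0.291
finger_force: 83.8
```

```bash
cat > axis.py <<'E'
from bench import *
from h import *
import sys
# steel silhouette axis in the scene view, given world guess points A (handle side) and B (tip)
ps=camera_params('scene');b=get_image('scene')[...,::-1].copy();f=cam(ps)
def px(X): c=ps['R']@np.array(X)+ps['t'];return c[:2]/c[2]*f+[ps['cx'],ps['cy']]
v=list(map(float,sys.argv[1:7]));A,B=px(v[:3]),px(v[3:])
hsv=cv2.cvtColor(b,cv2.COLOR_BGR2HSV)
m=((hsv[...,1]<90)&(hsv[...,2]>60)).astype(np.uint8)
roi=np.zeros_like(m);cv2.line(roi,tuple(A.astype(int).tolist()),tuple(B.astype(int).tolist()),1,44);m&=roi
n,l,st,c=cv2.connectedComponentsWithStats(m);k=1+np.argmax(st[1:,4])
pts=np.argwhere(l==k)[:,::-1].astype(np.float32)
vx,vy,x0,y0=cv2.fitLine(pts,cv2.DIST_L2,0,.01,.01).ravel();t=(pts-[x0,y0])@[vx,vy]
print('guess',A,B,'found ends',[x0+vx*t.min(),y0+vy*t.min()],[x0+vx*t.max(),y0+vy*t.max()],len(pts))
s=sense();print(s['time'],s['eef_pos'],s['contact_force'],s['finger_force'],s['opening'])
E
python3 axis.py .386 .083 .018 .497 .1 .007
```

```text
guess [367.56774015 223.20282942] [344.61982531 251.77264789] found ends [np.float32(342.18457), np.float32(256.1141)] [np.float32(366.99115), np.float32(215.99452)] 382
20.85 [0.35642975 0.07815248 0.009742  ] [-4.16787154 -0.23804319  4.70505398] 83.75377178192139 0.29318947887835695
```

move_arm(motion=[{"delta_pos":[0,0,0],"spin":0},{"delta_pos":[0,0,0],"spin":0},{"delta_pos":[0,0,0],"spin":0},{"delta_pos":[0,0,0],"spin":0}], hand=0)

```text
time: 21.25
eef_pos: [0.3573, 0.0781, 0.0098]
ee_rot: [0.997, 0.08, 0.0, 0.0]
contact_force: [0.2, 0.1, 0.7]
opening: 0.502
finger_force: 0.0
```

```bash
python3 axis.py .386 .083 .013 .497 .1 .007
```

```text
guess [367.33785806 225.02661387] [344.61982531 251.77264789] found ends [np.float32(341.8847), np.float32(256.09665)] [np.float32(367.6253), np.float32(224.31644)] 331
21.3 [0.3571905  0.07813702 0.00974524] [-0.80422384  0.10099951 -0.33693609] 0.0 0.49956204044265745
```

move_arm(motion=[{"delta_pos":[0.03,0.005,0],"spin":0},{"delta_pos":[0.065,0.01,-0.01],"spin":0},{"delta_pos":[0.065,0.01,-0.02],"spin":0},{"delta_pos":[0.065,0.01,-0.02],"spin":0}])

```text
time: 21.7
eef_pos: [0.37, 0.0802, 0.0053]
ee_rot: [0.997, 0.08, -0.0, -0.0]
contact_force: [-0.8, 0.3, 0.3]
opening: 0.494
finger_force: 0.0
```

move_arm(motion=[{"delta_pos":[0,0,0],"spin":0},{"delta_pos":[0,0,0],"spin":0},{"delta_pos":[0,0,0],"spin":0},{"delta_pos":[0,0,0],"spin":0},{"delta_pos":[0,0,0],"spin":0}], hand=-1, newtons=110)

```text
time: 22.2
eef_pos: [0.3702, 0.0788, 0.0065]
ee_rot: [0.997, 0.08, 0.0, 0.001]
contact_force: [-4.1, -8.7, 12.5]
opening: 0.004
finger_force: 18.3
```

The fingers shut completely, so they missed the handle. I'll locate the mandrel again numerically.

```bash
cat > asc.py <<'E'
from bench import *
from h import *
import sys
n=sys.argv[1];v=list(map(float,sys.argv[2:5]));w,h,st=map(int,sys.argv[5:8])
p=camera_params(n);b=get_image(n)[...,::-1].copy();f=cam(p)
np.save('pics/last.npy',b)
c=p['R']@np.array(v)+p['t'];x,y=(c[:2]/c[2]*f+[p['cx'],p['cy']]).astype(int)
H,S,V=[a.astype(int) for a in cv2.split(cv2.cvtColor(b,cv2.COLOR_BGR2HSV))]
print(sense()['eef_pos'],'x0',x-w,'centre',x,y)
for r in range(max(0,y-h),min(420,y+h),st):
    print('%3d '%r+''.join('#' if S[r,k]<90 and V[r,k]>60 else 'k' if V[r,k]<60 else 'L' if S[r,k]<150 and V[r,k]>150 else '.' for k in range(max(0,x-w),min(560,x+w),max(1,st//2))))
E
python3 asc.py scene .42 .09 .01 60 50 2; python3 axis.py .386 .083 .013 .497 .1 .007
```

```text
[0.37023859 0.07883512 0.00655327] x0 301 centre 361 233
183 ..................................................kkkkkkkkkkk.kkkkkkkkkkkkkkkkkkkkkkkkkkkkkk####L......................L
185 ...................................................kkkkkkkkkkk.kkkkkkkkkkkkkkkkkkkkkkkkkk.#######L......................
187 ....................................................kkkkkkkkkkkkkkkkkkkkkkkkkkkkkkkkkk.....#########kk..................
189 .....................................................kkkkkkkkkkkkkkkkkkkkkkkkkkkkkkk.....#####kkkk###k..................
191 ......................................................kkkkkkkkkkkkkkkkkkkkkkkkkkkk.......###kkkkkkkk....................
193 ........................................................kkkkkkkkkkkkkkkkkkkkkkkkk........kkkkkkkkk......................
195 .........................................................kkkkkkkkkkkkkkkkkkkkkkk.......kkkkkkkkk........................
197 ..........................................................kkkkkkkkkkkkkkkkkkkkkkk...kkkkkkkkk...........................
199 .......................................
[... 4795 characters left out ...]
.......LLLLLLLLL...LLLLLLLLLLLLLLLLL
277 ...........................................................................L........................LLLLLLL..LLLLLLLLLLL
279 .............LLLLL.......................................................................................LLLLLLLLLLLLLLL
281 .......################L..................................................L......................................LLLLLLL
guess [367.33785806 225.02661387] [344.61982531 251.77264789] found ends [np.float32(340.96317), np.float32(253.03322)] [np.float32(371.0164), np.float32(225.01758)] 328
22.3 [0.37024571 0.0788095  0.00653399] [-3.03668989 -9.46130277 11.7039945 ] 18.224635283695534 0.0031493594388734294
```

```bash
python3 - <<'E'
from bench import *
from h import *
ps=camera_params('scene')
print('tip',onplane(ps,[(341,253.5)],.0065)[0],'junction',onplane(ps,[(369.5,226)],.0105)[0],'handle end top',onplane(ps,[(385,212.5)],.026)[0])
E
python3 asc.py top .42 .09 .01 60 40 2
```

```text
tip [0.50665258 0.09754293 0.0065    ] junction [0.38266811 0.08697841 0.0105    ] handle end top [0.33151695 0.09388136 0.026     ]
[0.37026702 0.07880531 0.00654647] x0 198 centre 258 281
241 LLLLLLLLLL.............................................................................kkkkkkkkkkkkkkkkkkkkkkkkkkkkkkkkk
243 LLLLLLLLLL.............................................................................kkkkkkkkkkkkkkkkkkkkkkkkkkkkkkkkk
245 LLLLLLLLLLL.........................................#####L..............................kkkkkkkkkkkkkkkkkkkkkkkkkkkkkkkk
247 LLLLLLLLLLL.........................................######..............................kkkkkkkkkkkkkkkkkkkkkkkkkkkkkkkk
249 LLLLLLLLLLLL........................................######..............................kkkkkkkkkkkkkkkkkkkkkkkkkkkkk...
251 .LLLLLLLLLLL.........................................######.............................kkkkkkkkkkkkkkkk................
253 .LLLLLLLLLLLL........................................######..............................k..............................
255 LLLLLLLLLLLLLL.................
[... 3389 characters left out ...]
########################################..k#####k#####.....................
311 .................#####k#########k####################################################..k#####k#####.....................
313 .................#####k#########k####################################################..k#####k#####.....................
315 .................####kk#########k####################################################..######k#####.....................
317 ................#####k##########k####################################################....####k#####.....................
319 ................#####k##########k####################################################..######k######....................
```

move_arm(motion=[{"delta_pos":[0,-0.01,0.02],"spin":0},{"delta_pos":[0,-0.01,0.06],"spin":0},{"delta_pos":[0,0,0.15],"spin":0},{"delta_pos":[0,0,0.35],"spin":0},{"delta_pos":[-0.1,0,0.6],"spin":0},{"delta_pos":[-0.25,0,0.8],"spin":0},{"delta_pos":[-0.35,0,0.95],"spin":0},{"delta_pos":[-0.35,0,0.95],"spin":0},{"delta_pos":[-0.35,0,0.95],"spin":0}])

```text
time: 23.25
eef_pos: [0.3002, 0.0803, 0.1966]
ee_rot: [0.997, 0.08, 0.002, 0.0]
contact_force: [-0.2, -0.1, -0.9]
opening: 0.001
finger_force: 0.0
```

```bash
python3 look.py w9; cat > stl.py <<'E'
from h import *
import pickle,sys
n=sys.argv[1]
im=cv2.imread(f'pics/{n}.png');p=pickle.load(open(f'pics/{n}.pkl','rb'))
H,S,V=[a.astype(int) for a in cv2.split(cv2.cvtColor(im,cv2.COLOR_BGR2HSV))]
for r in range(0,330,6): print('%3d '%r+''.join('#' if S[r,k]<90 and V[r,k]>60 else 'k' if V[r,k]<55 else 'L' if S[r,k]<150 and V[r,k]>130 else '.' for k in range(130,430,3)))
m=((S<90)&(V>60)).astype(np.uint8);m[300:]=0
q,l,st,c=cv2.connectedComponentsWithStats(m)
for k in np.argsort(-st[1:,4])[:4]+1:
    pts=np.argwhere(l==k)[:,::-1].astype(np.float32)
    w=onplane(p,pts,.009)[:,:2];vx,vy,x0,y0=cv2.fitLine(w.astype(np.float32),cv2.DIST_L2,0,.01,.01).ravel()
    if vx<0:vx,vy=-vx,-vy
    t=(w-[x0,y0])@[vx,vy];print(st[k],'ends',[x0+vx*t.min(),y0+vy*t.min()],[x0+vx*t.max(),y0+vy*t.max()],'deg',np.degrees(np.arctan2(vy,vx)))
E
python3 stl.py w9
```

```text
23.25 [0.30024819 0.0803176  0.19662555] -80.83233930988929
  0 ...............................L...L.L.L..LLLLLL..#####.LLLL.LLLLLL.L.L.LL.LL..kkkkkkkkkkkkkkkkkkkkk
  6 .............................LLLL.LLL.LLLL.LLLLL..#####.LLLL..LLLLLLLLLLL.LL...kkkkkkkkkkkkkkkkkkkkk
 12 .............................LL..LL...LLL.LLLLL...#####.L.LLLLLLLL..LL.LLL.LLLL.L.L..L.........kkkkk
 18 ...............................L...LL.L.LLLLLLL..######.LLLLLLLLLLLLLLLLL.....LLL.L.L.L..L.LL.LL.L.L
 24 ....L.LL..L...............................LLLLL..######.LL...LLLL..L.L.LL.LLL....L..LLL...L..L.L.L.L
 30 .......LL........L..............L.L.LLLLLLLL.....######.LLLLLLLLLLL.LL.L.LL.LLL.LL.L.L..LLL...L.L..L
 36 .LLL.L.L.LL.L..L.L....L.L..L.L.L.LL.LLLL.L...L...######........LLLL..L.LL..LLL.LLL..L..L.....L...L..
 42 ..LL..LL.LL.L.LL....LLLLLL.L....L.LLLLLL.LLLLL...######.LL.LLLLLLL......LLLLL.L..LL.L.L.LLLL..L.....
 48 ...LLLLLL..L..LLLLLL...LLLL..L.LL..LLLLL.L.LLL..#######.L.L..LLLLLLLLLL.L.L.LL..L.LL...L...L.LL...L.
 54 L.....L.........L.LLL..LLLLL.L.L.LLL.LLL.LLLLL..#######.LLLLLL....LL..LLLL.LL.LL..L....L.LL
[... 4563 characters left out ...]
kkkkkkkkkkkkkkkkkkkkkkkkkkkkkkkkkkkkkkkkkkkkkkkkkkkkkkk.L...L.LL.L
324 ....kkkkkkkkkkkkkkkkkkkkkkkkkkkkkkkkkkkkkkkkkkkkkkkkkkkkkkkkkkkkkkkkkkkkkkkkkkkkkkkkkkkkkkkkk..L....
[ 268    0   27   90 1702] ends [np.float64(0.39622612998620027), np.float64(0.08970517295712067)] [np.float64(0.47401550993481695), np.float64(0.09626543142965828)] deg 4.820553
[278 254  15  46 499] ends [np.float64(0.16460216442397366), np.float64(0.045047674364891356)] [np.float64(0.22141295212917633), np.float64(0.05568337973925516)] deg 10.603756
[257 254  14  46 486] ends [np.float64(0.1605889795807829), np.float64(0.07013448816351751)] [np.float64(0.21780389392857388), np.float64(0.07769100509530849)] deg 7.5236526
```

The mandrel lies flat: its handle-steel junction is at (0.396, 0.090), heading 4.8°, and the handle occupies wrist rows 88–152. I think the last grasp failed because the pads sat too high on the 26 mm handle and the grip was too hard. I'll retry lower, aligned and gently.

move_arm(motion=[{"delta_pos":[0.15,0.02,0],"spin":-0.006},{"delta_pos":[0.3,0.03,-0.05],"spin":-0.012},{"delta_pos":[0.39,0.039,-0.2],"spin":-0.012},{"delta_pos":[0.39,0.039,-0.4],"spin":-0.012},{"delta_pos":[0.39,0.039,-0.6],"spin":-0.012},{"delta_pos":[0.39,0.039,-0.75],"spin":-0.012},{"delta_pos":[0.39,0.039,-0.85],"spin":-0.012},{"delta_pos":[0.39,0.039,-0.92],"spin":-0.012},{"delta_pos":[0.39,0.039,-0.945],"spin":-0.012},{"delta_pos":[0.39,0.039,-0.945],"spin":-0.012}], hand=0.2, newtons=25)

```text
time: 24.3
eef_pos: [0.3767, 0.088, 0.0052]
ee_rot: [0.999, 0.042, -0.002, -0.0]
contact_force: [-0.5, 0.0, 0.9]
opening: 0.595
finger_force: 0.0
```

move_arm(motion=[{"delta_pos":[0,0,-0.01],"spin":0},{"delta_pos":[0,0,-0.02],"spin":0},{"delta_pos":[0,0,-0.025],"spin":0},{"delta_pos":[0,0,-0.025],"spin":0}])

```text
time: 24.7
eef_pos: [0.3782, 0.088, 0.002]
ee_rot: [0.999, 0.042, 0.0, 0.0]
contact_force: [0.2, -0.5, -0.1]
opening: 0.601
finger_force: 0.0
```

move_arm(motion=[{"delta_pos":[0,0,0],"spin":0},{"delta_pos":[0,0,0],"spin":0},{"delta_pos":[0,0,0],"spin":0},{"delta_pos":[0,0,0],"spin":0}], hand=-1, newtons=25)

```text
time: 25.1
eef_pos: [0.3782, 0.0879, 0.002]
ee_rot: [0.999, 0.042, 0.0, 0.0]
contact_force: [-0.7, -0.9, 4.8]
opening: 0.286
finger_force: 25.1
```

move_arm(motion=[{"delta_pos":[0,0,0],"spin":0},{"delta_pos":[0,0,0],"spin":0}], newtons=45)

```text
time: 25.3
eef_pos: [0.3782, 0.0879, 0.002]
ee_rot: [0.999, 0.042, 0.0, 0.0]
contact_force: [-1.3, 0.3, 6.1]
opening: 0.275
finger_force: 43.8
```

move_arm(motion=[{"delta_pos":[0,0,0.01],"spin":0},{"delta_pos":[0,0,0.03],"spin":0},{"delta_pos":[0,0,0.05],"spin":0},{"delta_pos":[0,0,0.07],"spin":0},{"delta_pos":[0,0,0.07],"spin":0}])

```text
time: 25.8
eef_pos: [0.3783, 0.088, 0.0162]
ee_rot: [0.999, 0.042, 0.0, 0.0]
contact_force: [0.2, -0.4, -2.1]
opening: 0.275
finger_force: 44.3
```

```bash
python3 axis.py .398 .09 .024 .507 .099 .02
```

```text
guess [367.46632309 224.35361944] [341.96019654 248.74012194] found ends [np.float32(340.96075), np.float32(251.96295)] [np.float32(370.6051), np.float32(220.57143)] 351
25.85 [0.37814406 0.08797503 0.01596835] [-0.81380991  0.48210272 -2.75929352] 44.23174903728068 0.2763259415749465
```

move_arm(motion=[{"delta_pos":[0,0,0.05],"spin":0},{"delta_pos":[0,0,0.1],"spin":0},{"delta_pos":[0,0,0.15],"spin":0},{"delta_pos":[0,0,0.15],"spin":0},{"delta_pos":[0,0,0.15],"spin":0}])

```text
time: 26.35
eef_pos: [0.3783, 0.088, 0.046]
ee_rot: [0.999, 0.042, 0.001, 0.0]
contact_force: [-0.4, 0.4, -3.2]
opening: 0.277
finger_force: 44.4
```

```bash
python3 axis.py .398 .09 .054 .507 .099 .044; python3 asc.py scene .45 .095 .05 50 30 2 | cut -c1-110
```

```text
guess [368.88307449 213.11845227] [342.86753714 239.48510205] found ends [np.float32(341.78375), np.float32(240.7923)] [np.float32(372.14694), np.float32(209.18063)] 353
26.4 [0.37788575 0.08795075 0.04568879] [ 0.55190507 -0.25840029 -2.55794204] 44.401724240742624 0.2794887037053236
[0.3776611  0.08796084 0.0454929 ] x0 307 centre 357 225
195 .........................................................k###kkkk....LL.###kkkkk....................
197 .........................................................k###kkkk..LLLL####kkkkk....................
199 .........................................................k##kkkkkLLLLLL####kkkkk....................
201 .........................................................L##kkk..LLLLL.###kkkkkk....................
203 ..........................................................L#k.LLLLLL..####kkkkk.....................
205 ...........................................................LLLLLLLLLL.k###kkk.......................
207 ...........................................................L.LLLLLLLLL#####.........................
209 ..................
[... 1692 characters left out ...]
.....#####..........................................LLLLLL...........L
243 kkkkk...........................................................................LLLLLLLLLL..........
245 kkk............................................................................LLLLLLLLLLLLL........
247 ..............................................................................LLLLLLLLLLLLLL##......
249 ............................................................................LLLLLLLLLLLLLLLL########
251 ...........................................................................LLLLLLLLLLLLLLL.#########
253 ..........................................................................LLLLLLLLLLLLLLLLL########.
```

```bash
cat > tilt.py <<'E'
from bench import *
from h import *
import sys
# intersect scene rays of steel ends with the vertical plane through the grasp along tool x
s=sense();g=s['eef_pos'];a=np.radians(yaw(s['ee_rot'])+90);d=np.array([np.cos(a),np.sin(a),0])*(1 if np.cos(a)>0 else -1);n=np.array([-d[1],d[0],0])
ps=camera_params('scene');b=get_image('scene')[...,::-1].copy();f=cam(ps);C=-ps['R'].T@ps['t']
def px(X): c=ps['R']@np.array(X)+ps['t'];return c[:2]/c[2]*f+[ps['cx'],ps['cy']]
G=g+[0,0,.012]
H,S,V=[x.astype(int) for x in cv2.split(cv2.cvtColor(b,cv2.COLOR_BGR2HSV))]
m=((S<90)&(V>60)).astype(np.uint8);roi=np.zeros_like(m)
A,B=px(G+.03*d),px(G+.15*d);cv2.line(roi,tuple(A.astype(int).tolist()),tuple(B.astype(int).tolist()),1,60);m&=roi
q,l,st,c=cv2.connectedComponentsWithStats(m);k=1+np.argmax(st[1:,4]);pts=np.argwhere(l==k)[:,::-1].astype(np.float32)
W=[]
for u in pts:
    r=ps['R'].T@np.r_[(u-[ps['cx'],ps['cy']])/f,1];P=C+r*(n@(G-C))/(n@r);W.append([(P-G)@d,P[2]])
W=np.array(W);xs=np.arange(.03,.13,.01)
mid=np.array([[x,W[abs(W[:,0]-x)<.004][:,1].mean()] for x in xs if (abs(W[:,0]-x)<.004).sum()>5])
use=mid[(mid[:,0]>.045)&(mid[:,0]<.115)]
print('TCP',g.round(4),'heading',np.degrees(np.arctan2(d[1],d[0])).round(1),'range',W[:,0].min(),W[:,0].max(),'tilt deg',np.degrees(np.arctan(np.polyfit(use[:,0],use[:,1],1)[0])))
print(mid.round(4).tolist())
E
python3 tilt.py
```

```text
TCP [0.3777 0.088  0.0455] heading 4.8 range -0.008449978547799055 0.1384526398084748 tilt deg -7.0682598926645035
[[0.03, 0.0544], [0.04, 0.0552], [0.05, 0.0518], [0.06, 0.0523], [0.07, 0.0501], [0.08, 0.0487], [0.09, 0.0483], [0.1, 0.0467], [0.11, 0.0446], [0.12, 0.0455]]
```

Held by the handle, tilted 7° tip-down, with the grip near the fingertips. I'll rest the steel on the chest top with the handle overhanging its front edge. That levels it and lets me take a deeper, firmer grip.

move_arm(motion=[{"delta_pos":[0,0,0.15],"spin":0},{"delta_pos":[0,0,0.35],"spin":0},{"delta_pos":[0.05,-0.1,0.52],"spin":-0.004},{"delta_pos":[0.15,-0.25,0.55],"spin":-0.01},{"delta_pos":[0.28,-0.4,0.55],"spin":-0.016},{"delta_pos":[0.41,-0.56,0.55],"spin":-0.024},{"delta_pos":[0.54,-0.72,0.55],"spin":-0.024},{"delta_pos":[0.67,-0.88,0.55],"spin":-0.024},{"delta_pos":[0.77,-1,0.55],"spin":-0.024},{"delta_pos":[0.77,-1,0.55],"spin":-0.024}])

```text
time: 27.5
eef_pos: [0.5342, -0.1157, 0.1547]
ee_rot: [0.999, -0.035, 0.0, 0.001]
contact_force: [-0.4, 0.1, -2.6]
opening: 0.274
finger_force: 45.0
```

move_arm(motion=[{"delta_pos":[0.12,-0.13,0],"spin":0},{"delta_pos":[0.24,-0.27,0],"spin":0},{"delta_pos":[0.35,-0.4,0],"spin":0},{"delta_pos":[0.395,-0.44,0],"spin":0},{"delta_pos":[0.395,-0.44,0],"spin":0},{"delta_pos":[0.395,-0.44,0],"spin":0}])

```text
time: 28.1
eef_pos: [0.61, -0.1991, 0.1546]
ee_rot: [0.999, -0.033, -0.001, -0.001]
contact_force: [-0.8, 1.0, -2.5]
opening: 0.276
finger_force: 44.9
```

```bash
python3 tilt.py
```

```text
TCP [ 0.61   -0.1991  0.1546] heading -3.8 range 0.008450854319844686 0.1317075739127832 tilt deg -7.394509917398082
[[0.03, 0.1639], [0.04, 0.162], [0.05, 0.1611], [0.06, 0.1598], [0.07, 0.1583], [0.08, 0.157], [0.09, 0.156], [0.1, 0.1545], [0.11, 0.1533], [0.12, 0.1532]]
```

move_arm(motion=[{"delta_pos":[0,0,-0.1],"spin":0},{"delta_pos":[0,0,-0.2],"spin":0},{"delta_pos":[0,0,-0.26],"spin":0},{"delta_pos":[0,0,-0.29],"spin":0},{"delta_pos":[0,0,-0.29],"spin":0}])

```text
time: 28.65
eef_pos: [0.6103, -0.1993, 0.0971]
ee_rot: [0.999, -0.033, -0.001, -0.0]
contact_force: [-0.2, 0.5, -1.7]
opening: 0.274
finger_force: 44.9
```

move_arm(motion=[{"delta_pos":[0,0,-0.01],"spin":0},{"delta_pos":[0,0,-0.02],"spin":0},{"delta_pos":[0,0,-0.03],"spin":0},{"delta_pos":[0,0,-0.04],"spin":0},{"delta_pos":[0,0,-0.04],"spin":0}])

```text
time: 29.15
eef_pos: [0.611, -0.2001, 0.0896]
ee_rot: [0.999, -0.033, 0.0, -0.0]
contact_force: [0.0, -0.0, -2.1]
opening: 0.277
finger_force: 45.2
```

move_arm(motion=[{"delta_pos":[0,0,-0.01],"spin":0},{"delta_pos":[0,0,-0.02],"spin":0},{"delta_pos":[0,0,-0.03],"spin":0},{"delta_pos":[0,0,-0.03],"spin":0}])

```text
time: 29.55
eef_pos: [0.6109, -0.2001, 0.0837]
ee_rot: [0.999, -0.033, -0.0, 0.0]
contact_force: [-1.4, 0.7, -0.1]
opening: 0.274
finger_force: 45.7
```

```bash
python3 tilt.py
```

```text
TCP [ 0.6109 -0.2001  0.0837] heading -3.8 range -0.03297961680085779 0.13308984288512865 tilt deg -5.201810405005512
[[0.03, 0.0941], [0.04, 0.0935], [0.05, 0.0969], [0.06, 0.0949], [0.07, 0.092], [0.08, 0.0918], [0.09, 0.0912], [0.1, 0.0915], [0.11, 0.0909], [0.12, 0.0903]]
```

move_arm(motion=[{"delta_pos":[0,0,-0.01],"spin":0},{"delta_pos":[0,0,-0.02],"spin":0},{"delta_pos":[0,0,-0.02],"spin":0}])

```text
time: 29.9
eef_pos: [0.6101, -0.2001, 0.0809]
ee_rot: [0.999, -0.033, -0.001, 0.0]
contact_force: [-7.4, 1.0, 9.4]
opening: 0.275
finger_force: 46.8
```

```bash
python3 tilt.py
```

```text
TCP [ 0.6101 -0.2001  0.0809] heading -3.8 range -0.035030987737148016 0.13354394361406519 tilt deg -2.767451601849358
[[0.03, 0.0924], [0.04, 0.093], [0.05, 0.0971], [0.06, 0.0964], [0.07, 0.0932], [0.08, 0.0935], [0.09, 0.0938], [0.1, 0.0941], [0.11, 0.0939], [0.12, 0.0947]]
```

move_arm(motion=[{"delta_pos":[0,0,0.01],"spin":0},{"delta_pos":[0,0,0.01],"spin":0},{"delta_pos":[0,0,0.005],"spin":0},{"delta_pos":[0,0,-0.015],"spin":0},{"delta_pos":[0,0,-0.035],"spin":0},{"delta_pos":[0,0,-0.035],"spin":0}], hand=-0.16, newtons=45)

```text
time: 30.55
eef_pos: [0.6105, -0.1997, 0.0715]
ee_rot: [0.999, -0.033, -0.001, -0.0]
contact_force: [-0.1, -0.7, -0.4]
opening: 0.42
finger_force: 0.3
```

```bash
python3 tilt.py
```

```text
TCP [ 0.6105 -0.1997  0.0715] heading -3.8 range -0.037833742840782246 0.14330042379509655 tilt deg 4.71635066336532
[[0.03, 0.1046], [0.04, 0.0978], [0.05, 0.1002], [0.06, 0.1008], [0.07, 0.1005], [0.08, 0.1019], [0.09, 0.1028], [0.1, 0.1038], [0.11, 0.1051], [0.12, 0.1061]]
```

move_arm(motion=[{"delta_pos":[0,0,0],"spin":0},{"delta_pos":[0,0,0],"spin":0},{"delta_pos":[0,0,0],"spin":0},{"delta_pos":[0,0,0],"spin":0}], hand=-1, newtons=45)

```text
time: 31.0
eef_pos: [0.6096, -0.1997, 0.0737]
ee_rot: [0.999, -0.033, -0.001, -0.0]
contact_force: [-7.5, 2.2, 9.2]
opening: 0.005
finger_force: 19.9
```

```bash
python3 tilt.py
```

```text
TCP [ 0.6096 -0.1997  0.0737] heading -3.8 range 0.010985266391908988 0.13170893686924492 tilt deg 26.908290371726192
[[0.03, 0.0893], [0.04, 0.0948], [0.05, 0.0994], [0.06, 0.105], [0.07, 0.1092], [0.08, 0.1152], [0.09, 0.1207], [0.1, 0.1254], [0.11, 0.1293], [0.12, 0.1362]]
```

The fingers shut again and the steel tip has tipped up about 27°, pivoting on the chest edge. I'll check numerically from the wrist camera before moving.

```bash
python3 look.py w10; cat > w.py <<'E'
from h import *
import sys
im=cv2.imread(f'pics/{sys.argv[1]}.png')
H,S,V=[a.astype(int) for a in cv2.split(cv2.cvtColor(im,cv2.COLOR_BGR2HSV))]
# '#': steel grey, k: black, L: pale wood (hue/sat), D: dark red wood, .: bench
def ch(r,k):
    h,s,v=H[r,k],S[r,k],V[r,k]
    if v<50:return 'k'
    if s<70:return '#'
    if h<9:return 'D'
    if h>=13 and s<165:return 'L'
    return '.'
for r in range(0,400,7): print('%3d '%r+''.join(ch(r,k) for k in range(110,450,4)))
E
python3 w.py w10
```

```text
31.05 [ 0.60957168 -0.1996956   0.07371868] -93.78943329359491
  0 ...............................................###########...........................
  7 ..............................................############...........................
 14 ..............................................############...........................
 21 ....L.....................................D...###########............................
 28 ..........................................L...###########............................
 35 .............................................############............................
 42 .............................................###########L............................
 49 .............................................###########.............................
 56 ............................................############.............................
 63 ....................................L.......############.............................
 70 ...........................................L###########..............................
 77 ......................................D..D.
[... 3482 characters left out ...]
kLkkkkkkkkkkkkkkkkkkkkkkkLLLkkkkkkkkkkkkkkkkkkkkkkkLLkkkkkkkkkkkkkkkkk
357 kkkkkkkkkkkkkLLLLkkkkkkkkkkkkkkkkkkkkkkkLLLkkkkkkkkkkkkkkkkkkkkkkkLLLLkkkkkkkkkkkkkkk
364 kkkkkkkkkkkLLLLkkkkkkkkkkkkkkkkkkkkkkkkkLLLkkkkkkkkkkkkkkkkkk##kkkkkLLLLkkkkkkkkkkkkk
371 kkkkkkkkkk.LLkkkkkkkkkkkkkkkkkkkkkkkkkkkLLLkkkkkkkkkkkkkkkkkkkkkkkkkkk.LLkkkkkkkkkkkk
378 kkkkkkkkkkkkkkkkkkkkkkkkkkkkkkkkkkkkkkkkkkkkkkkkkkkkkkkkkkkkkkkkkkkkkkkkkkkkkkkkkkkkk
385 kkkkkkkkkkkkkkkkkkkkkkkkkkkkkkkkkkkkkkkkkkkkkkkkkkkkkkkkkkkkkkkkkkkkkkkkkkkkkkkkkkkkk
392 kkkkkkkkkkkkkkkkkkkkkkkkkkkkkkkkkkkkkkkkkkkkkkkkkkkkkkkkkkkkkkkkkkkkkkkkkkkkkkkkkkkkk
399 kkkkkkkkkkkkkkkkkkkkkkkkkkkkkkkkkkkkkkkkkkkkkkkkkkkkkkkkkkkkkkkkkkkkkkkkkkkkkkkkkkkkk
```

The handle has been squeezed down below the shut fingers, which now hold it down against the chest edge. I'll lift slowly so that the mandrel settles back onto the chest top.

move_arm(motion=[{"delta_pos":[0,0,0.02],"spin":0},{"delta_pos":[0,0,0.04],"spin":0},{"delta_pos":[0,0,0.06],"spin":0},{"delta_pos":[0,0,0.08],"spin":0},{"delta_pos":[0,0,0.1],"spin":0},{"delta_pos":[0,0,0.13],"spin":0},{"delta_pos":[0,0,0.16],"spin":0},{"delta_pos":[0,0,0.2],"spin":0},{"delta_pos":[-0.1,0,0.35],"spin":0},{"delta_pos":[-0.25,0,0.5],"spin":0},{"delta_pos":[-0.35,0,0.6],"spin":0},{"delta_pos":[-0.35,0,0.65],"spin":0}])

```text
time: 32.3
eef_pos: [0.54, -0.2004, 0.2058]
ee_rot: [0.999, -0.034, 0.001, 0.001]
contact_force: [-0.0, -0.1, 0.8]
opening: 0.003
finger_force: 0.0
```

```bash
python3 look.py w11; python3 w.py w11 | head -42
```

```text
32.3 [ 0.5399768  -0.20039785  0.20584174] -93.84950061182133
  0 LLLLLLLLLL..........................######...........................................
  7 LLLLLLLLLLL.........................######.....................................L.....
 14 LLLLLLL.LLL.........................######...........................................
 21 LLLLLLLLLLL.........................######...........................................
 28 LLLLLLLLLLL.........................######...........................................
 35 LLLLLLLLLL...........................######..........................................
 42 LLLLLLLLLLL..........................######..........................................
 49 LLLLLLLLLL.L.........................######..........................................
 56 LLLLLLLLLLLL.........................######..........................................
 63 LLLLLLLLLLLL.........................######......................L..D...LL..LLLLLL...
 70 LLLL.LLLLLLLLL.......................#######........................L...............L
 77 LLLLLLLLLLLLLLL......................#######
[... 2041 characters left out ...]
LLLLLLLLLLLLLLLLLLLLLLLLLLLLL.LLLLLLLLLLLLL.LLLLLLLLLLLLLLLLLLLLLLLLLL
245 LLLLLLLLLLLLLLLLLLLLLLLLLLLLLLLLLLLLLLLLLLL.LLLLLLLLLLLLLLLLLLLLLLLLLLLLLLLLLLLLLLLLL
252 LLLLLLLLLLLLLLLLLLLLLLLLLLLLLLLLLLLLLLLLLLLLLLLLLLLLLLLLLLLLLLLLLLLLLLLLLLLLLLLLLLLLL
259 LLLLLLLLLLLLLLLLLLLLLLLLLLLLLLLLLLLLLL###k###LLLLLLLLLLLLLLLLLLLLLLLLL.LLL.LLLLLLLLLL
266 LLLLLLLLLLLLLLLLLLLLLLLLLLLLLLLLLLL.kD###kL###kkLLLLLLLLLLLLLLLLLLLLL.LLLLLLLLLLLLLLL
273 LLL.LL.LLLLLLLLLLLLLLLLLLLLLLLLLLLkk.####k####kkk.LLL.LL.LLLLLLLLLLLLLLLLLLLLLLL.LLLL
280 LLLLLLLLLLLLLLLLLLLLLLLLLLLLLLLLLkkkk####k.###kkkkLLLLLLLLLL.LLLLLL.LLLLLLLLLLLLLLLLL
287 LLLLLLLLLLLLLLLLLLLLLLLLLLLLLLLLLkkkk####kk###kkkkLLLLLLLLLLLLLLLLLLLLLLLLLLLLL.LLLLL
```

The mandrel is lying on the chest with its handle (wrist cols ~258–294, rows 91–150) overhanging, flat-sided and about 26 mm wide. Working out its pose.

```bash
python3 - <<'E'
from h import *
import pickle
p=pickle.load(open('pics/w11.pkl','rb'));im=cv2.imread('pics/w11.png')
H,S,V=[a.astype(int) for a in cv2.split(cv2.cvtColor(im,cv2.COLOR_BGR2HSV))]
C=[]
for r in range(0,87,4):
    k=[c for c in range(240,300) if S[r,c]<70 and V[r,c]>=50]
    C.append((np.mean(k),r,len(k)))
print([tuple(np.round(c,1)) for c in C[::3]])
w=onplane(p,[c[:2] for c in C],.094);a=np.polyfit(w[:,0],w[:,1],1);print('heading',np.degrees(np.arctan(a[0])),'first/last',w[0],w[-1])
j=onplane(p,[(274,89)],.1)[0];print('junction',j)
for d in (0,.01,.02,.03): x=w[-1][0]-.0-d; print('axis',x,np.polyval(a,x))
print('chest edge',onplane(p,[(150,88),(420,88)],.084))
E
python3 asc.py scene .62 -.2 .095 60 40 2 | cut -c1-126
```

```text
[(np.float64(263.5), np.float64(0.0), np.float64(22.0)), (np.float64(264.5), np.float64(12.0), np.float64(22.0)), (np.float64(265.5), np.float64(24.0), np.float64(24.0)), (np.float64(266.5), np.float64(36.0), np.float64(24.0)), (np.float64(267.5), np.float64(48.0), np.float64(24.0)), (np.float64(268.0), np.float64(60.0), np.float64(25.0)), (np.float64(269.5), np.float64(72.0), np.float64(26.0)), (np.float64(271.5), np.float64(84.0), np.float64(30.0))]
heading 1.1171675809442894 first/last [ 0.69110639 -0.20340827  0.094     ] [ 0.63341928 -0.20526262  0.094     ]
junction [ 0.62919395 -0.20692129  0.1       ]
axis 0.6334192827960888 -0.20445980306416045
axis 0.6234192827960888 -0.2046548103033649
axis 0.6134192827960888 -0.20484981754256937
axis 0.6034192827960888 -0.20504482478177385
chest edge [[ 0.63781846 -0.10708301  0.084     ]
 [ 0.62327034 -0.32499347  0.084     ]]
[ 0.54220219 -0.20073988  0.20509351] x0 144 centre 204 188
148 ........................................................................................................................
150 .........................
[... 4145 characters left out ...]
...........................................................................
218 ####L...................................................................................................................
220 ######..................................................................................................................
222 #######.................................................................................................................
224 #######.................................................................................................................
226 ######..................................................................................................................
```

move_arm(motion=[{"delta_pos":[0.15,-0.01,0],"spin":0.007},{"delta_pos":[0.305,-0.02,0],"spin":0.0135},{"delta_pos":[0.305,-0.02,-0.05],"spin":0.0135},{"delta_pos":[0.305,-0.02,-0.2],"spin":0.0135},{"delta_pos":[0.305,-0.02,-0.35],"spin":0.0135},{"delta_pos":[0.305,-0.02,-0.5],"spin":0.0135},{"delta_pos":[0.305,-0.02,-0.6],"spin":0.0135},{"delta_pos":[0.305,-0.02,-0.645],"spin":0.0135},{"delta_pos":[0.305,-0.02,-0.645],"spin":0.0135},{"delta_pos":[0.305,-0.02,-0.645],"spin":0.0135}], hand=0.2, newtons=20)

```text
time: 33.4
eef_pos: [0.6024, -0.2041, 0.074]
ee_rot: [1.0, 0.009, 0.0, 0.0]
contact_force: [0.4, -0.4, -0.3]
opening: 0.596
finger_force: 0.0
```

```bash
python3 look.py w12; python3 w.py w12 | sed -n 20,48p; python3 tilt.py
```

```text
33.4 [ 0.60235793 -0.20412175  0.07399327] -88.93955384312777
133 ....................................###########......................................
140 ....................................###########......................................
147 ...L................................###########......................................
154 ....................................###########......................................
161 ..DD.....L...L......................###########......................................
168 ..................................L.###########......................................
175 D.L......D...L.................D....###########......................................
182 LLLLLL.L............................###########......................................
189 LLLLLLLLLLLLLLLLLLLLLLLLLLLLLLL###L.###########......................................
196 LLLLLLLLLLLLLLLLLLLLLLLLLL.LLLL###.L###########LLL.LLLLLLLL..........................
203 LLLLLLLLLLLLLLLLLLLLLLLLLLLLLLL###L#############LLLLLLLLLL.LLLLLLLLLLLLLL####LLLLLL.L
210 LLLLLLLLLLLLLLLLLLLL.LLLLLLLLLL###L#########
[... 1147 characters left out ...]
#.kkkk.LLLLLLLLLLLLLLLLLLLLLLLLLLLLLkkk###kkkkkkkkLLLLL.LLLLL.LL
308 kkkkLLLLLLLkkkLkkkkkkkkkkkkLLLLLLLLLLLLLLLLLLLLLLLLLLLLLkkkk#kkkkkkkkkkkLLLLLLLLkkkkL
315 kkkkkLLLkkkkkkkkkkkkkkkkkkLLLLLLLLLLLLLLLLLLLLLLLLLLLLLLLkkkkkkkkkkkkkkkkkk.LLkkkkkkk
322 kkkkkkkkkkkkkkkkkkkkkkkkkkLLLLLLLLLLLLLLLLLLLLLLLLLLLLLLLkkkkkkkkkkkkkkkkkkkkkkkkkkkk
329 kkkkkkkkkkkkkkkkkkkkkkkkkLLLLLLLLLLLLLLLLLLLLLLLLLLLLLLLLLkkkkkkkkkkkkkkkkkkkkkkkkkkk
TCP [ 0.6028 -0.2044  0.0748] heading 1.1 range -0.03712694080648143 0.14157068477933546 tilt deg -4.204380089249773
[[0.03, 0.0906], [0.04, 0.0947], [0.05, 0.0933], [0.06, 0.0978], [0.07, 0.095], [0.08, 0.0921], [0.09, 0.0925], [0.1, 0.0915], [0.11, 0.0915], [0.12, 0.0914]]
```

move_arm(motion=[{"delta_pos":[0,0,0],"spin":0},{"delta_pos":[0,0,0],"spin":0},{"delta_pos":[0,0,0],"spin":0}], hand=-1, newtons=20)

```text
time: 33.8
eef_pos: [0.6025, -0.2044, 0.0746]
ee_rot: [1.0, 0.009, 0.001, 0.0]
contact_force: [-0.2, -0.9, 0.7]
opening: 0.311
finger_force: 20.6
```

```bash
python3 tilt.py
```

```text
TCP [ 0.6025 -0.2044  0.0746] heading 1.1 range -0.03677566721916553 0.14190687472433028 tilt deg -3.5744648860808637
[[0.03, 0.0902], [0.04, 0.0937], [0.05, 0.0929], [0.06, 0.0983], [0.07, 0.0949], [0.08, 0.0928], [0.09, 0.0924], [0.1, 0.0919], [0.11, 0.0922], [0.12, 0.0922]]
```

Gripped cleanly at 26 mm. I'll raise the grip in steps.

move_arm(motion=[{"delta_pos":[0,0,0],"spin":0},{"delta_pos":[0,0,0],"spin":0}], newtons=40)

```text
time: 34.05
eef_pos: [0.6023, -0.2044, 0.0742]
ee_rot: [1.0, 0.009, 0.0, 0.0]
contact_force: [0.0, -1.0, 3.4]
opening: 0.297
finger_force: 39.5
```

move_arm(motion=[{"delta_pos":[0,0,0],"spin":0},{"delta_pos":[0,0,0],"spin":0}], newtons=60)

```text
time: 34.25
eef_pos: [0.6022, -0.2044, 0.0741]
ee_rot: [1.0, 0.009, 0.0, 0.0]
contact_force: [-0.5, -1.5, 4.0]
opening: 0.288
finger_force: 59.3
```

```bash
python3 tilt.py
```

```text
TCP [ 0.6022 -0.2044  0.0741] heading 1.1 range -0.03653413893489124 0.14213665129799752 tilt deg -2.6774608441468803
[[0.03, 0.0896], [0.04, 0.0931], [0.05, 0.0927], [0.06, 0.0977], [0.07, 0.0948], [0.08, 0.0931], [0.09, 0.0923], [0.1, 0.093], [0.11, 0.0923], [0.12, 0.0925]]
```

move_arm(motion=[{"delta_pos":[0,0,0.02],"spin":0},{"delta_pos":[0,0,0.05],"spin":0},{"delta_pos":[0,0,0.1],"spin":0},{"delta_pos":[0,0,0.17],"spin":0},{"delta_pos":[0,0,0.27],"spin":0},{"delta_pos":[0,0,0.37],"spin":0},{"delta_pos":[0,0,0.47],"spin":0},{"delta_pos":[0,0,0.54],"spin":0},{"delta_pos":[0,0,0.54],"spin":0},{"delta_pos":[0,0,0.54],"spin":0}])

```text
time: 35.3
eef_pos: [0.6018, -0.2039, 0.1817]
ee_rot: [1.0, 0.009, 0.0, -0.0]
contact_force: [0.3, 0.2, -1.8]
opening: 0.286
finger_force: 58.5
```

```bash
python3 tilt.py
```

```text
TCP [ 0.6018 -0.2039  0.1817] heading 1.1 range 0.015461300833326714 0.1416294086916594 tilt deg -2.261882068432397
[[0.03, 0.2002], [0.04, 0.2001], [0.05, 0.1987], [0.06, 0.1984], [0.07, 0.1978], [0.08, 0.1979], [0.09, 0.1971], [0.1, 0.1971], [0.11, 0.1962], [0.12, 0.1958]]
```

Level within about 2° and firmly held. Now over the pad.

move_arm(motion=[{"delta_pos":[-0.05,0.06,0.02],"spin":0},{"delta_pos":[-0.15,0.18,0.025],"spin":0},{"delta_pos":[-0.27,0.33,0.025],"spin":0},{"delta_pos":[-0.39,0.48,0.025],"spin":0},{"delta_pos":[-0.51,0.63,0.025],"spin":0},{"delta_pos":[-0.62,0.76,0.025],"spin":0},{"delta_pos":[-0.69,0.84,0.025],"spin":0},{"delta_pos":[-0.715,0.87,0.025],"spin":0},{"delta_pos":[-0.715,0.87,0.025],"spin":0},{"delta_pos":[-0.715,0.87,0.025],"spin":0},{"delta_pos":[-0.715,0.87,0.025],"spin":0}])

```text
time: 36.45
eef_pos: [0.4598, -0.031, 0.1865]
ee_rot: [1.0, 0.009, 0.0, 0.0]
contact_force: [0.6, 0.0, -2.4]
opening: 0.29
finger_force: 58.4
```

```bash
python3 tilt.py; python3 - <<'E'
from bench import *
from h import *
s=sense();print(s['finger_force'],s['opening'],s['joint_velocities'].round(3))
# bystanders and drawer: compare top and scene pictures with the first ones
for n in('scene',):
    a=cv2.imread(f'pics/{n}0.png').astype(int);b=get_image(n)[...,::-1].astype(int);p=camera_params(n);f=cam(p)
    d=abs(a-b).max(2)
    for k,X in dict(jar=(300,283,330,318),loupe=(255,290,277,312),block=(328,318,374,358),ring=(303,205,322,222),tools=(395,222,415,255),punch=(456,246,478,275)).items():
        x0,y0,x1,y1=X;print(k,(d[y0:y1,x0:x1]>40).mean().round(3))
t=get_image('top')[...,::-1];H,S,V=cv2.split(cv2.cvtColor(t.copy(),cv2.COLOR_BGR2HSV))
m=((S<90)&(V>110)).astype(np.uint8);p=camera_params('top')
print('drawer bar',rect(m,p,.046,(360,185,435,206))[0])
E
```

```text
TCP [ 0.4598 -0.031   0.1865] heading 1.0 range 0.009698050871626106 0.1430456740603858 tilt deg -2.231295911333599
[[0.03, 0.2034], [0.04, 0.2043], [0.05, 0.2029], [0.06, 0.2031], [0.07, 0.2029], [0.08, 0.2028], [0.09, 0.2018], [0.1, 0.201], [0.11, 0.201], [0.12, 0.2008]]
58.43402391423297 0.2861837013213901 [ 0.    -0.002  0.005  0.     0.003  0.002]
jar 0.0
loupe 0.0
block 0.0
ring 0.0
tools 0.338
punch 0.4
drawer bar ((607.5822143554688, -233.0803985595703), (127.43392181396484, 26.104156494140625), 86.38483428955078)
```

```bash
python3 - <<'E'
from bench import *
import cv2,numpy as np
for n,B in (('top',dict(punch=(126,257,148,276),burn=(180,238,202,260))),('scene',dict(burn=(395,222,415,258),punch=(456,246,478,275),ref_wood=(480,330,510,360)))):
    a=cv2.imread(f'pics/{n}0.png');b=get_image(n)[...,::-1].copy()
    for k,(x0,y0,x1,y1) in B.items():
        r=cv2.matchTemplate(b[y0-15:y1+15,x0-15:x1+15],a[y0:y1,x0:x1],cv2.TM_CCOEFF_NORMED);_,v,_,l=cv2.minMaxLoc(r);print(n,k,round(v,3),'shift',l[0]-15,l[1]-15,'mean',a[y0:y1,x0:x1].mean().round(),b[y0:y1,x0:x1].mean().round())
E
```

```text
top punch 0.787 shift 0 0 mean 155.0 155.0
top burn 0.579 shift 0 0 mean 145.0 118.0
scene burn 0.37 shift 0 0 mean 127.0 124.0
scene punch 0.613 shift 0 0 mean 130.0 133.0
scene ref_wood 0.989 shift 0 0 mean 138.0 140.0
```

The burnisher and punch show no shift; the differences there look like shadows. Handing in.

```bash
python3 -c "
from bench import *
print(sign_off())"
```

```text
the job is handed in; nothing more can be done
None
```

The job is handed in: the case is lid up in the drawer, the drawer is pushed home against its stop, and the mandrel is held about 2° off level with its steel roughly 20 cm above the pad. Two re-grips slipped along the way, so I rested the mandrel briefly on the bench and then on the chest top; the other tools and things show no movement in the camera checks.

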